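# Feed the dice box home along its felt rail with a push stick

### The job

The dice box has fresh wax on it, so do not touch it with the hand: take the orange push stick from its cork mat, bring the box over against the felt-faced rail with the stick, and feed it along the rail, steadily and lightly pressed to the felt all the way from the brass band on, until it sits fully home against the stop of the brass bay. Keep the pushing gentle, lay the stick back lengthwise on its cork mat, and leave everything else alone.

Things in the scene. Friction and masses are not known exactly. Their poses are not given: they have to be found in the camera images.
- stick: Orange plastic push stick, 110 g, lying along its own x. Shaft x = -75 to +95 mm, 16 wide, 14 high; a grip fin 46 long (x), 16 thick (y), centred at x = 0, stands on it up to z = 60 mm; an upright round nose, 16 mm in diameter, at x = +100 mm, z = 0 to 30 mm. Origin: underside, below the fin's centre; z up.
- stick_nose (a point): Axis of the stick's round nose, 15 mm above the stick's underside, 100 mm ahead (+x) of its origin; axes as the stick.
- stick_grip (a point): Where to grip the fin: 43 mm above the stick's underside, fingers on its two flat sides, 16 mm apart (along the stick's y); axes as the stick.
- mat: Cork mat, fixed, 230 (own x) by 80 (own y) by 3 mm; origin at the centre of its underside. The stick starts on it along its x axis, nose towards +x.
- dicebox: Waxed wooden dice box, loose, 60 (own x) by 110 (own y) by 42 mm high, 0.25 to 0.5 kg, origin at the centre of its underside. Its +y end goes first, its +x side goes against the rail. The rear (-y) end has a push pocket (see point pocket). The -x side has a groove 3 mm deep and 23 mm wide at y = +1 to +24 mm for the catch roller.
- pocket (a point): Middle of the box's push pocket: 30 mm wide in x, full height, open behind (-y) and above; end wall 15 mm ahead of this point, rear opening 15 mm behind it; 20 mm above the underside; axes as the box. The nose pushing ahead on the end wall and sideways on the rail-side (+x) cheek keeps the box on the rail and turns it flat to it.
- box_front (a point): Lower front corner of the box on its rail side (+x, +y); axes as the box. A brass band lies across the rail's top 190 mm before the stop; from there to home the box must be pressed on the felt by the stick with 1.5 N or more.
- box_rear (a point): Lower rear corner of the box on its rail side (+x, -y); axes as the box.
- rail: Fixed foot and pivot of the guide rail, axes as the bay; origin on the console top, on the green felt face, 50 mm before the stop. The rail bar (20 thick, 30 mm high, felt face looking to -x) runs through here, from 50 mm ahead (+y) to 322 mm behind (-y), clamped at any angle within 0.09 rad (about z) of this y axis, NOT shown by this pose: feel for it. The felt marks above 15 N from the box.
- bay: Fixed brass bay, 30 mm high. Origin on the console top; feeding goes to its +y. The stop face is the plane y = 0, looks to -y; the rail's pivot is at x = 0, y = -50 mm. Cheeks on the -x side: inner face x = -71 mm, y = 6 to -94 mm, flared mouth out to y = -114 mm. A fully home box touches the stop with its front end, origin near x = -30, y = -55 to -58 mm here. It takes up to 25 N from the box.
- roller (a joint): White sprung catch roller in the bay's cheek, 20 mm in diameter, 45 mm before the stop: 0 m out (rest), grows as it is pushed back by the passing box (about 3 mm); 1.8 N at 0, plus 0.45 N per mm. Feeding past it takes 6 to 13 N in all; with the box home it is out again, in the box's groove.
- remote: Silver remote, 45 x 165 x 16 mm, loose bystander; origin centre of underside.
- paperweight: Blue glass paperweight, 72 mm wide, 52 mm high, loose bystander; origin centre of underside.
- coaster: White ceramic coaster, 100 mm wide, 8 mm high, loose bystander; origin centre of underside.
- clip: Green plastic spring clip, 72 x 22 x 19 mm, loose bystander; origin centre of underside.
- die0: Red die, 18 mm, loose bystander; origin centre of underside.
- die1: White die, 18 mm, loose bystander; origin centre of underside.
- mug: Blue mug, 76 mm wide, 85 mm high, loose bystander; origin centre of underside.
Things that resemble listed ones, but are neither listed nor needed, are in the scene too. Leave any pink or turquoise look-alike of the dicebox alone.

How it is judged:
By the outcome, as a careful person would: the job done as asked, in the order asked, and still so for the second after the job is handed in, with the robot touching nothing.
It also fails if it takes over 72 s, if anything falls off the work surface, if the arm or the gripper's body presses on something with over 40 N, if the wrist force passes 120 N, or if a joint passes its speed limit or range.

### The arm

A 6-joint arm with a two-finger parallel gripper is mounted at the origin on the work surface. World frame = base frame: x ahead of the robot, y to its left, z up, the work surface at z = 0. Lengths are in m, angles in rad, forces in N, time in s.
With the tool pointing down it reaches from about 0.375 to 0.975 m from the base axis. Payload 3.8 kg.
Tool frame: the origin (TCP) lies midway between the tips of the shut fingers; the grasp point (between the pads) lies 19 mm behind it; z points along the fingers, y is the direction in which the jaws open and shut (so a half turn about z gives the same grasp; the last joint's range is limited). The gripper opens to 85 mm and grips with 20 to 120 N. Pads are 22 mm wide; open, the fingers measure 114 mm over their backs; the gripper's body (76 mm by 85 mm) begins 54 mm behind the grasp point. The pads swing forward as they close: fully open they stand 13 mm farther back than shut.
Start: joints at [-1.343, 0.264, 1.604, -0, 1.274, -0.037], TCP at [0.177, -0.651, 0.231] pointing down, gripper open.
Joint ranges: [-2.63, 2.63], [-0.94, 2.18], [0.31, 2.57], [-1.31, 4.45], [0, 2.66], [-2.55, 2.55]. Speed limits (rad/s): [2.57, 2.57, 3.14, 3.14, 3.14, 3.14].

### API

Orientations are given as a rotation vector (axis times angle).
In Python, from workcell import bot gives the robot as it stands.
- The arm moves only by the tool drive_tool, never from a script. Its argument "steps" is a list of rows, each a list of 2 entries, a list of its own where there are three numbers: the shift along the tool's x, y, z in mm, then the turn about the tool's z in degrees. In form: [[[dx, dy, dz], twist], ...]. A call has 1 to 8 rows; each row shifts and turns the commanded pose from where the row before left it, along the tool's axes as they then stand; what a row does not reach is not made up. A row lasts 1/12 s, in which the tool goes at most 41.7 mm and 7.16 degrees, less where a joint would pass 70% of its speed; a pose out of reach is approached as far as the arm can. A call is refused whole if a number of a shift passes 41.7 or a number of a turn 7.16, either way. A call with a gripper value outside its range is refused whole. "jaw" is the opening, from 0 (shut) to 1 (fully open), set as the call begins (left out, the last holds). The fingers move at their own pace and stop on an object; "force" is the grip in N (left out, the last holds). Time passes only in rows, so rows that do not move let the fingers close. It gives the time, the measured TCP pose, the force and the opening at its end, in the units of the state.
- bot.read_state(): the state, without advancing time (a new reading comes with each control period).
- bot.read_camera(name): name is "scene" or "top"; returns the picture (384x512x3 uint8, red, green, blue); there is no depth.
- bot.camera_info(name): a dict with "fx", "fy", "cx", "cy" (pixels), "position" and "attitude" of the camera in the world. Camera axes: x right, y down, z forward; pixel columns grow to the right and rows downward; lengths in m; the calibration is good to about 2 mm. A picture is of the moment at which its call begins. camera_info takes no time and is no camera call.
- bot.finish_job(): hands the job in, once; it reports no verdict.
The state is a dict: "time": time; "q": joint angles; "joint_vel": joint speeds; "joint_torque": joint torques, N m; "tool_pos": TCP position; "tcp_rot": TCP orientation; "wrist_force": force on the tool from outside, world axes, zero at the start; "torque": the same for the moment, N m; "width": opening from 0.0 (shut) to 1.0 (fully open).
Only numpy, scipy, OpenCV 4.12 (cv2) and the standard library are available. Lean on these libraries where they do the work, as an engineer would, in place of code of your own. Each camera call takes 0.05 s, during which the arm holds its last target.

## Working session

There is one attempt and no reset: what is moved stays moved. The work goes in short steps, Python scripts to look and compute and a tool call to move; the robot and the scene stay as the last step left them, time stands still between calls to the robot, and variables do not carry over. Pictures are saved under pics/ and viewed, and the job is handed in when it is done.

Besides the shell and the picture viewer there is one more tool, called by a JSON object that holds its "op" and its "data", one argument or row to a line. drive_tool: Moves the arm, as the interface text tells. Its arguments: {"type":"object","properties":{"steps":{"type":"array","items":{"type":"array"}},"jaw":{"type":"number"},"force":{"type":"number"}},"required":["steps"]}

```bash
ls; mkdir -p pics
python3 - <<'E'
from workcell import bot
import cv2
for n in ("scene","top"):
    im=bot.read_camera(n); cv2.imwrite(f"pics/{n}0.png",cv2.resize(im[:,:,::-1],(800,600),interpolation=cv2.INTER_CUBIC)); cv2.imwrite(f"pics/raw_{n}0.png",im[:,:,::-1])
    print(n,bot.camera_info(n))
print(bot.read_state())
E
```

```text
pics
scene {'fx': 394.71349683309955, 'fy': 394.71349683309955, 'cx': 253.793331594515, 'cy': 187.4772702768343, 'position': array([1.0801077 , 0.69757994, 0.86368252]), 'attitude': array([-0.86126114, -2.4969222 ,  1.13858341])}
top {'fx': 353.99437015016923, 'fy': 353.99437015016923, 'cx': 257.78283353251965, 'cy': 194.1131022990138, 'position': array([ 0.37017812, -0.04737561,  1.05875984]), 'attitude': array([-2.14944798,  2.12212195, -0.15686137])}
{'time': 0.1, 'q': array([-1.34288055e+00,  2.64694478e-01,  1.60524715e+00, -2.00781051e-05,
        1.27376297e+00, -3.69243906e-02]), 'joint_vel': array([-0.00103561, -0.00119372, -0.00148177,  0.00108237,  0.0018459 ,
        0.00087499]), 'joint_torque': array([-1.60810250e-04, -5.16709185e+01, -3.68590271e+01, -7.18327260e-05,
        6.33862481e-03,  6.41020719e-06]), 'tool_pos': array([ 0.17650533, -0.65080317,  0.2300701 ]), 'tcp_rot': array([-3.11200550e+00, -4.14527077e-01,  3.46097945e-04]), 'wrist_force': array([ 0.56972786, -0.792743  ,  0.17730412]), 'torque': array([-0.00083903, -0.01014449, -0.00764262]), 'width': 1.0017788686797544}
```

View pics/scene0.png

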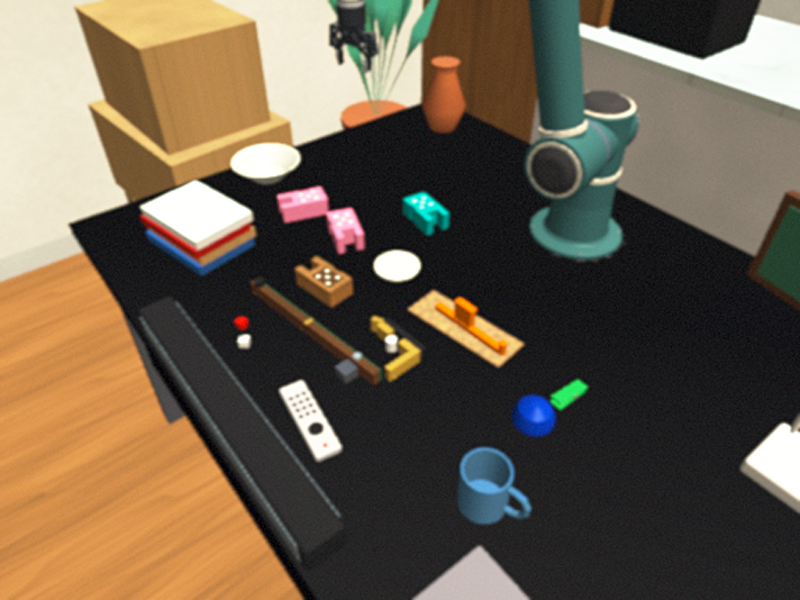

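View pics/top0.png

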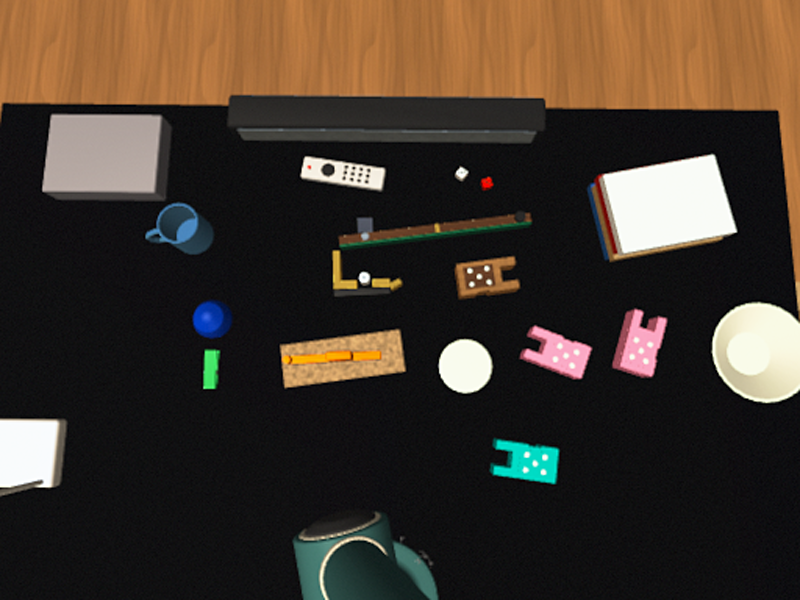

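The top view shows the brown box at (487,277) with its pocket opening right (world -y). The rail is above it, the bay is at (365,275), and the orange stick is on its mat at (335,357) with its nose to the left. The pink objects (557,352) and (640,343) and the turquoise one (525,462) are look-alikes. Next I'll enlarge crops.

```bash
cat > h.py <<'E'
import numpy as np, cv2
from scipy.spatial.transform import Rotation as R
from workcell import bot
def cam(n):
    c=bot.camera_info(n); return c, R.from_rotvec(c['attitude']).as_matrix()
def ray(n,uv,z):
    c,M=cam(n); d=M@np.array([(uv[0]-c['cx'])/c['fx'],(uv[1]-c['cy'])/c['fy'],1.]); p=np.array(c['position']); return p+d*(z-p[2])/d[2]
def proj(n,P):
    c,M=cam(n); q=M.T@(np.array(P)-c['position']); return np.array([c['cx']+c['fx']*q[0]/q[2],c['cy']+c['fy']*q[1]/q[2]])
def tri(uv1,uv2):
    A=np.zeros((3,3));b=np.zeros(3)
    for n,uv in(("scene",uv1),("top",uv2)):
        c,M=cam(n); d=M@np.array([(uv[0]-c['cx'])/c['fx'],(uv[1]-c['cy'])/c['fy'],1.]); d/=np.linalg.norm(d); Pm=np.eye(3)-np.outer(d,d); A+=Pm;b+=Pm@c['position']
    return np.linalg.solve(A,b)
def shot(n,tag):
    im=bot.read_camera(n)[:,:,::-1].copy(); cv2.imwrite(f"pics/raw_{n}{tag}.png",im); return im
def crop(im,x0,y0,x1,y1,s,name):
    cv2.imwrite(f"pics/{name}.png",cv2.resize(im[y0:y1,x0:x1],None,fx=s,fy=s,interpolation=cv2.INTER_CUBIC))
E
python3 - <<'E'
from h import *
t=cv2.imread("pics/raw_top0.png"); s=cv2.imread("pics/raw_scene0.png")
crop(t,175,125,345,255,4.7,"ct0"); crop(s,150,150,345,250,4,"cs0")
E
```

```text
(no output)
```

View pics/ct0.png

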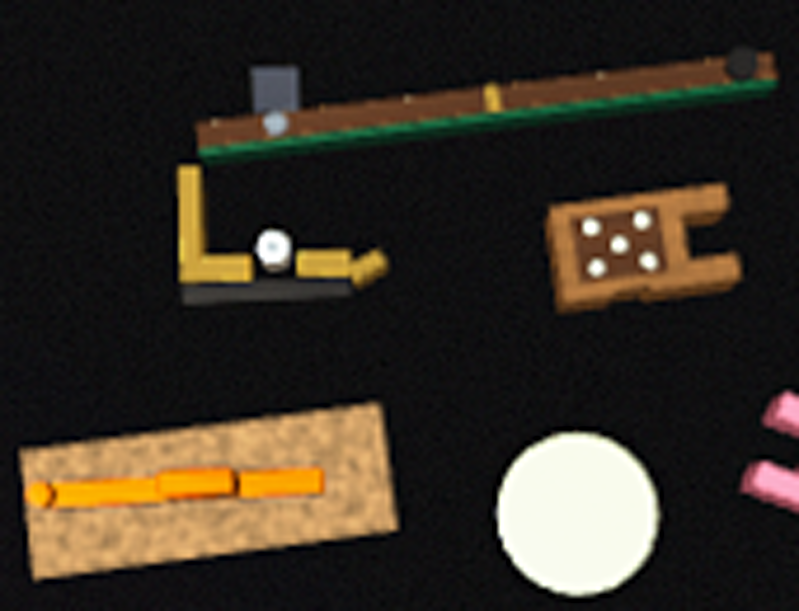

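View pics/cs0.png

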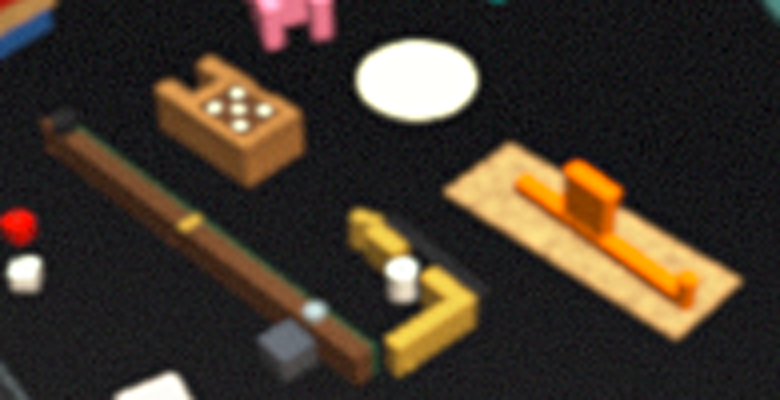

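```bash
cat > m0.py <<'E'
from h import *
t=cv2.imread("pics/raw_top0.png"); K=4
T=cv2.resize(t,None,fx=K,fy=K,interpolation=cv2.INTER_CUBIC)
hsv=cv2.cvtColor(T,cv2.COLOR_BGR2HSV)
def raw(p): return (np.array(p,float)+0.5)/K-0.5
def mask(lo,hi,x0,y0,x1,y1):
    m=cv2.inRange(hsv,np.array(lo),np.array(hi)); z=np.zeros_like(m); z[y0*K:y1*K,x0*K:x1*K]=m[y0*K:y1*K,x0*K:x1*K]; return z
def big(m): 
    c,_=cv2.findContours(m,cv2.RETR_EXTERNAL,cv2.CHAIN_APPROX_NONE); return sorted(c,key=cv2.contourArea)[::-1]
# hsv samples
for nm,(x,y) in dict(stick=(100,492),fin=(195,483),mat=(300,430),box=(565,240),boxtop=(710,200),brass=(192,220),felt=(400,135),rail=(400,105),band=(492,98)).items():
    u=175+x/4.7; v=125+y/4.7; print(nm,round(u,1),round(v,1),hsv[int(v*K),int(u*K)])
E
python3 m0.py
```

```text
stick 196.3 229.7 [ 21 255 251]
fin 216.5 227.8 [ 21 255 251]
mat 238.8 216.5 [ 16 128 182]
box 295.2 176.1 [ 15 161 181]
boxtop 326.1 167.6 [ 15 162 181]
brass 215.9 171.8 [ 21 176 215]
felt 260.1 153.7 [ 76 208  38]
rail 260.1 147.3 [ 11 160 105]
band 279.7 145.9 [ 21 175 202]
```

```bash
cat > m1.py <<'E'
from m0 import *
print()
# mat
m=mask((10,70,90),(20,200,255),170,200,270,255)|mask((18,200,120),(26,255,255),170,200,270,255)
c=big(m)[0]; r=cv2.minAreaRect(c); b=cv2.boxPoints(r); P=np.array([ray("top",raw(p),.003)[:2] for p in b]); print("mat",P.mean(0),[np.linalg.norm(P[i]-P[(i+1)%4]) for i in range(4)]); 
e=P[1]-P[0] if np.linalg.norm(P[1]-P[0])>np.linalg.norm(P[2]-P[1]) else P[2]-P[1]; e=e*np.sign(e[1]); print("mat x dir deg",np.degrees(np.arctan2(e[1],e[0])))
# stick
m=mask((17,215,120),(26,255,255),170,200,270,255); c=big(m)
print("stick px bbox",[np.r_[raw(cv2.boundingRect(k)[:2]),np.array(cv2.boundingRect(k)[2:])/K] for k in c[:3]])
# shaft centre line columns nose side and tail side
ys,xs=np.nonzero(m); xr=raw(xs); 
def cl(a,b,z):
    cols=[x for x in np.unique(xs) if a<raw(x)<b]; pts=[ray("top",raw((x,ys[xs==x].mean())),z) for x in cols]; pts=np.array(pts)[:,:2]; w=[ (ys[xs==x].max()-ys[xs==x].min()+1)/K for x in cols]
    vx,vy,x0,y0=cv2.fitLine(pts.astype(np.float32),cv2.DIST_L2,0,.01,.01).ravel(); return pts.mean(0),np.degrees(np.arctan2(vy,vx))%180,np.mean(w)
print("shaft nose side",cl(188,206,.017)); print("shaft tail",cl(229,241,.017)); print("fin",cl(211,223,.063)); print("both shaft")
cols=[x for x in np.unique(xs) if 188<raw(x)<206 or 229<raw(x)<241]
pts=np.array([ray("top",raw((x,ys[xs==x].mean())),.017)[:2] for x in cols],np.float32); print(cv2.fitLine(pts,cv2.DIST_L2,0,.01,.01).ravel())
x=xs.max(); print("tail end",ray("top",raw((x+.5,ys[xs==x].mean())),.017)); x=xs.min(); print("nose end",ray("top",raw((x-.5,ys[xs==x].mean())),.033))
print("mat centre check proj")
E
python3 m1.py
python3 - <<'E'
from h import *
# fin in scene
s=cv2.imread("pics/raw_scene0.png"); K=4;S=cv2.resize(s,None,fx=K,fy=K,interpolation=cv2.INTER_CUBIC)
h=cv2.cvtColor(S,cv2.COLOR_BGR2HSV); m=cv2.inRange(h,np.array((8,215,120)),np.array((26,255,255))); m[:170*K]=0;m[260*K:]=0;m[:,:260*K]=0
cv2.imwrite("pics/ms.png",cv2.resize(S[180*K:235*K,265*K:340*K],None,fx=2.5,fy=2.5))
E
```

```text
stick 196.3 229.7 [ 21 255 251]
fin 216.5 227.8 [ 21 255 251]
mat 238.8 216.5 [ 16 128 182]
box 295.2 176.1 [ 15 161 181]
boxtop 326.1 167.6 [ 15 162 181]
brass 215.9 171.8 [ 21 176 215]
felt 260.1 153.7 [ 76 208  38]
rail 260.1 147.3 [ 11 160 105]
band 279.7 145.9 [ 21 175 202]

mat [0.42995626 0.07885626] [np.float64(0.23491070090765023), np.float64(0.08307369803307361), np.float64(0.23206482296895722), np.float64(0.0828978858258779)]
mat x dir deg 98.42448615184635
stick px bbox [array([185.375, 224.875,  38.5  ,   7.5  ]), array([225.375, 224.375,  17.5  ,   6.   ]), array([180.625, 227.375,   4.5  ,   5.   ])]
shaft nose side (array([0.4273906 , 0.14077341]), np.float32(94.00153), np.float64(4.822916666666667))
shaft tail (array([0.43507046, 0.02923474]), np.float32(93.761795), np.float64(4.708333333333333))
fin (array([0.43152216, 0.07644217]), np.float32(91.639244), np.float64(4.291666666666667))
both shaft
[ 0.06869905 -0.99763745  0.43046254  0.09615794]
tail end [0.44158109 0.0065851  0.017     ]
nose end [0.42372536 0.18559292 0.033     ]
mat centre check proj
```

View pics/ms.png

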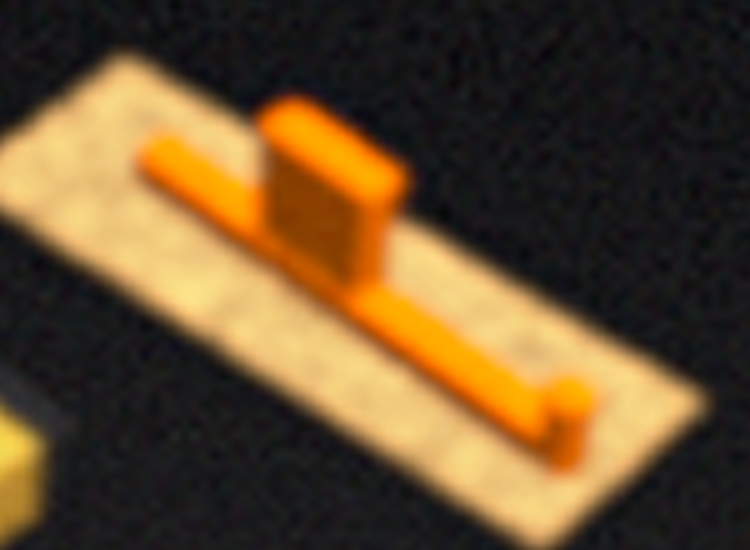

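```bash
cat > m2.py <<'E'
from m0 import *
print()
# bay brass
m=mask((17,120,100),(26,255,255),205,155,262,192); cs=big(m)
for c in cs[:4]:
    print("brass",[np.round(raw(p),1).tolist() for p in cv2.boxPoints(cv2.minAreaRect(c))])
# band
c=big(mask((17,150,130),(26,255,255),270,138,290,155))[0]; M=cv2.moments(c); p=raw((M['m10']/M['m00'],M['m01']/M['m00'])); print("band px",p,ray("top",p,.030))
# felt: boundary between brown top and green
m=mask((5,80,60),(26,255,255),215,130,345,165)
pts=[]
for x in range(222*K,338*K,4):
    col=np.nonzero(m[:,x])[0]
    if len(col): pts.append(ray("top",raw((x,col.max()+.5)),.030)[:2])
pts=np.array(pts,np.float32); l=cv2.fitLine(pts,cv2.DIST_HUBER,0,.001,.001).ravel(); print("felt/wood top edge",l,np.degrees(np.arctan2(l[1],l[0]))%180)
m=mask((55,100,18),(95,255,255),215,130,345,165); pts=[]
for x in range(222*K,338*K,4):
    col=np.nonzero(m[:,x])[0]
    if len(col): pts.append(ray("top",raw((x,col.max()+.5)),.0)[:2])
pts=np.array(pts,np.float32); l=cv2.fitLine(pts,cv2.DIST_HUBER,0,.001,.001).ravel(); print("felt bottom edge",l,np.degrees(np.arctan2(l[1],l[0]))%180)
# box
m=mask((8,100,40),(24,255,255),285,160,336,195); c=big(m)[0]
cv2.imwrite("pics/mb.png",cv2.resize(T[155*K:195*K,285*K:340*K],None,fx=3,fy=3)); 
cv2.imwrite("pics/mbay.png",cv2.resize(T[135*K:195*K,205*K:275*K],None,fx=2.5,fy=2.5))
E
python3 m2.py | tail -n +10
```

```text
brass [[212.3, 159.9], [227.8, 159.6], [228.2, 184.4], [212.7, 184.7]]
brass [[237.4, 184.4], [237.7, 177.2], [256.7, 178.0], [256.5, 185.1]]
brass [[224.4, 154.6], [224.4, 154.6], [224.1, 154.6], [224.1, 154.6]]
brass [[223.6, 154.9], [223.6, 154.9], [223.4, 154.9], [223.4, 154.9]]
band px [279.37433862 145.57919974] [ 0.68041606 -0.09940936  0.03      ]
felt/wood top edge [ 0.13597147 -0.99071276  0.66967124 -0.07990936] 97.814804
felt bottom edge [ 0.1364597  -0.99064565  0.66740817 -0.10217737] 97.84304
```

```bash
sleep 1
```

```text
(no output)
```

View pics/mb.png

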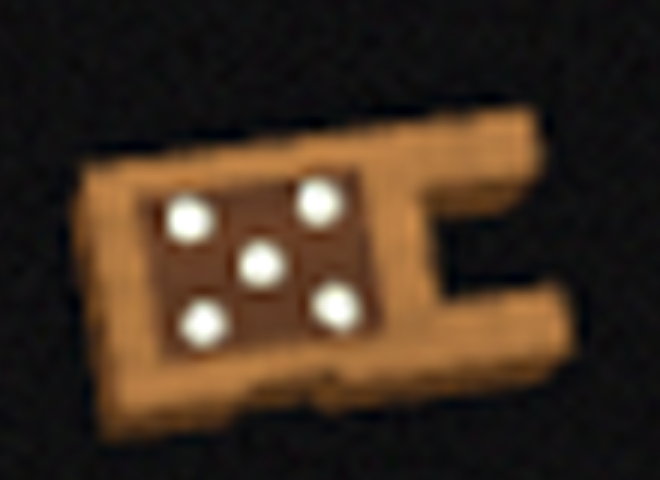

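View pics/mbay.png

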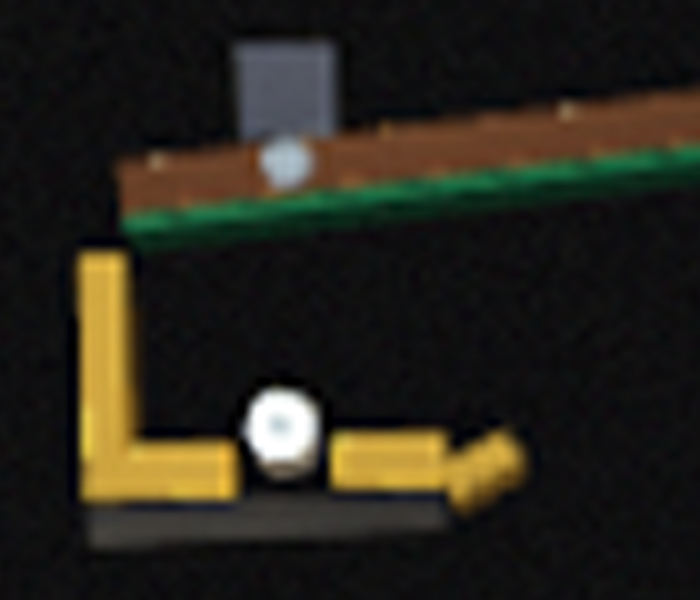

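```bash
cat > m3.py <<'E'
from h import *
def mb(p): return (285+(p[0]+.5)/12-.5,155+(p[1]+.5)/12-.5)
def my(p): return (205+(p[0]+.5)/10-.5,135+(p[1]+.5)/10-.5)
A=[ray("top",my(p),.03) for p in [(131,440),(237,438),(330,434),(445,431)]]
S=[ray("top",my(p),.03) for p in [(127,252),(131,440)]]
print("cheek in",np.round(A,4)); d=A[0]-A[3]; print("dir",np.degrees(np.arctan2(d[1],d[0])))
print("stop",np.round(S,4)); d=S[0]-S[1]; print(np.degrees(np.arctan2(d[1],d[0])))
print("roller",ray("top",my((283,425)),.03)," pivot pin",ray("top",my((287,160)),.03))
B={k:ray("top",mb(p),.042) for k,p in dict(fr=(85,163),fl=(116,415),rr=(537,106),rl=(566,352)).items()}
for k in B: print(k,np.round(B[k],4))
for a,b in(("rr","fr"),("rl","fl"),("fl","fr"),("rl","rr")):
    d=B[b]-B[a]; print(a,b,np.linalg.norm(d),np.degrees(np.arctan2(d[1],d[0])))
print("c",sum(B.values())/4)
dots=[ray("top",mb(p),.042) for p in [(189,218),(320,202),(262,264),(204,323),(337,306)]]
d=dots[0]-dots[1]; print("dots",np.mean(dots,0),np.degrees(np.arctan2(d[1],d[0])),[np.degrees(np.arctan2(*(dots[3]-dots[4])[[1,0]]))])
print("pocket front wall", ray("top",mb((428,195)),.042),ray("top",mb((440,300)),.042))
E
python3 m3.py
```

```text
cheek in [[ 0.5773  0.0831  0.03  ]
 [ 0.5782  0.0517  0.03  ]
 [ 0.5798  0.0241  0.03  ]
 [ 0.5811 -0.01    0.03  ]]
dir 92.34559693906647
stop [[0.6345 0.0861 0.03  ]
 [0.5773 0.0831 0.03  ]]
2.9778334133160103
roller [0.58232299 0.03813671 0.03      ]  pivot pin [0.66346654 0.03891625 0.03      ]
fr [ 0.6086 -0.1351  0.042 ]
fl [ 0.5461 -0.1425  0.042 ]
rr [ 0.6242 -0.2458  0.042 ]
rl [ 0.5629 -0.2518  0.042 ]
rr fr 0.11186448275446037 98.01062172077559
rl fl 0.11057153375289844 98.76215187972721
fl fr 0.0629786298792359 6.773222754911411
rl rr 0.06157124690386678 5.532245528164535
c [ 0.58546371 -0.19379055  0.042     ]
dots [ 0.584257   -0.17826608  0.042     ] 97.77211471527137 [np.float64(98.08165893042397)]
pocket front wall [ 0.60157437 -0.21883576  0.042     ] [ 0.57544708 -0.22138923  0.042     ]
```

```bash
cat > m4.py <<'E'
from h import *
def f(p): return ((p[0]+.5)*.64-.5,(p[1]+.5)*.64-.5)
for nm,p,z in [("books bot corner L",(608,258),0),("books TL bottom",(590,185),0),("books top TL",(598,175),.08),("bk top BL",(615,252),.08),("pink1 a",(522,345),.02),("pink1 b",(533,328),.02),("pink1 c",(590,350),.02),("coaster top",(465,340),.008),("coaster r",(492,366),.008),("turq",(497,440),0),("pink2",(615,375),0),("bookstop bl",(615,255),.1),("clipx",(212,350),0.02)]:
    print(nm,np.round(ray("top",f(p),z),3))
# books heights triangulate: front-left top corner in scene: nearest bottom corner
print("tri white top corners")
for a,b in [((205,243),(615,254)),((253,214),(737,233)),((142,215),(599,175))]:
    print(tri(f(a),f(b)))
E
python3 m4.py
```

```text
books bot corner L [ 0.632 -0.436  0.   ]
books TL bottom [ 0.781 -0.407  0.   ]
books top TL [ 0.77  -0.395  0.08 ]
bk top BL [ 0.623 -0.42   0.08 ]
pink1 a [ 0.458 -0.261  0.02 ]
pink1 b [ 0.49  -0.282  0.02 ]
pink1 c [ 0.45  -0.387  0.02 ]
coaster top [ 0.467 -0.155  0.008]
coaster r [ 0.418 -0.206  0.008]
turq [ 0.282 -0.215  0.   ]
pink2 [ 0.405 -0.439  0.   ]
bookstop bl [ 0.613 -0.412  0.1  ]
clipx [0.441 0.322 0.02 ]
tri white top corners
[ 0.68399318 -0.48669103 -0.01815729]
[ 0.61638697 -0.59364911  0.04225638]
[ 0.8027031  -0.41204173  0.14136968]
```

Run:
```python
from h import *
t=cv2.imread("pics/raw_top0.png"); s=cv2.imread("pics/raw_scene0.png")
crop(t,320,95,480,225,4.5,"ctb"); crop(s,80,105,240,215,5,"csb")
```

```text
(no output)
```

View pics/ctb.png

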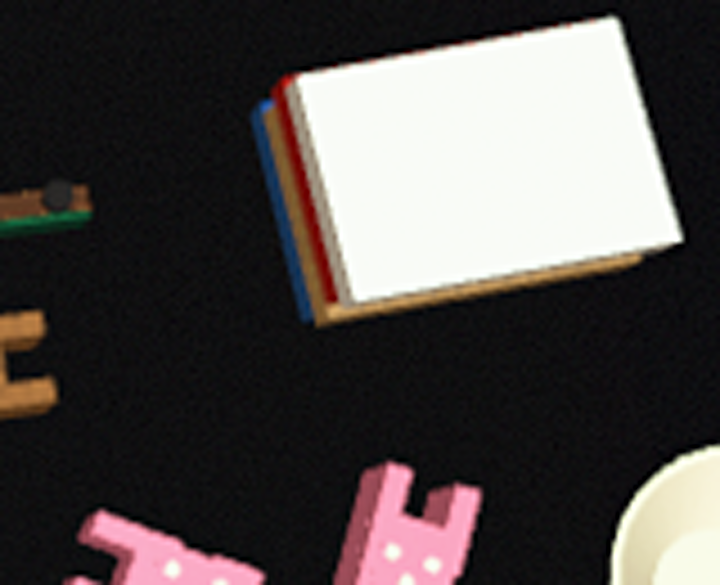

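View pics/csb.png

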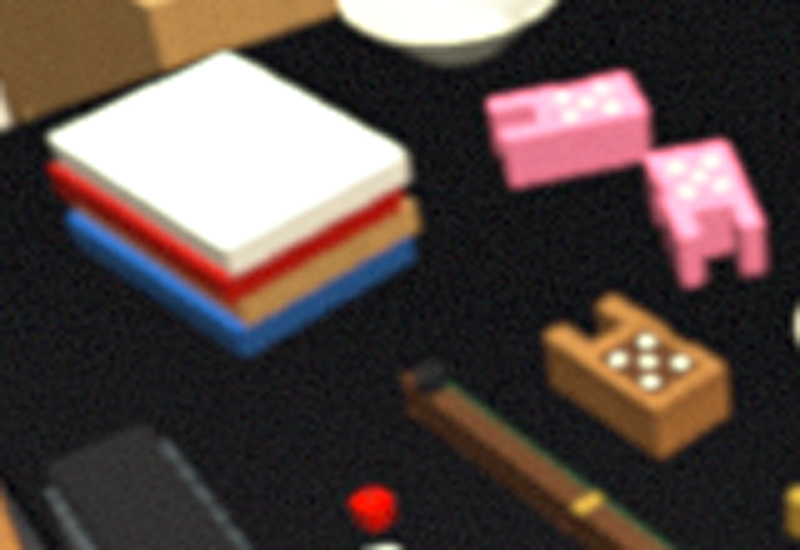

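{"op": "drive_tool", "data": {
  "steps": [
    [[0,0,0],-7],
    [[0,0,0],-7],
    [[0,0,0],-7],
    [[0,0,0],-7],
    [[0,0,0],-7],
    [[0,0,0],-7],
    [[0,0,0],-7],
    [[0,0,0],-7]
  ],
  "jaw": 1.0,
  "force": 80
}}

```text
time: 0.77
tool_pos: [0.1765, -0.651, 0.2304]
tcp_rot: [-2.548, -1.835, -0.001]
wrist_force: [-0.1, -0.2, 0.6]
width: 1.001
```

```bash
cat >> h.py <<'E'
def pose():
    s=bot.read_state(); M=R.from_rotvec(s['tcp_rot']).as_matrix(); return s,np.array(s['tool_pos']),M
def rep():
    s,p,M=pose(); th=np.degrees(np.arctan2(M[1,0],M[0,0])); print("t %.2f pos %s th %.2f tilt %.2f F %s w %.3f"%(s['time'],np.round(p*1000,1),th,np.degrees(np.arccos(-M[2,2])),np.round(s['wrist_force'],2),s['width'])); return s,p,M,th
def to(target,th_t=None):
    s,p,M,th=rep(); d=M.T@(np.array(target)-p)*1000; print("tool shift mm",np.round(d,1),"twist", None if th_t is None else round(-((th_t-th+180)%360-180),2))
E
python3 -c "
from h import *
to((0.45,-0.3,0.2)); to((0.4325,0.0695,.2),93.9)"
```

```text
t 0.77 pos [ 176.5 -651.   230.4] th 71.52 tilt 0.08 F [-0.06 -0.19  0.62] w 1.001
tool shift mm [419.6 148.1  30.8] twist None
t 0.77 pos [ 176.5 -651.   230.4] th 71.52 tilt 0.08 F [-0.06 -0.19  0.62] w 1.001
tool shift mm [764.5  14.4  31.3] twist -22.38
```

{"op": "drive_tool", "data": {
  "steps": [
    [[38,14,0],0],
    [[38,14,0],0],
    [[38,14,0],0],
    [[38,14,0],0],
    [[38,14,0],0],
    [[38,14,0],0],
    [[38,14,0],0],
    [[38,14,0],0]
  ]
}}

```text
time: 1.43
tool_pos: [0.3814, -0.3979, 0.2309]
tcp_rot: [-2.555, -1.827, 0.0]
wrist_force: [0.6, 0.1, 0.1]
width: 1.002
```

{"op": "drive_tool", "data": {
  "steps": [
    [[38,14,10],0],
    [[38,14,10],0],
    [[38,14,10],0],
    [[0,0,0],-7],
    [[0,0,0],-7],
    [[0,0,0],-7],
    [[0,0,0],-1.4],
    [[0,0,0],0]
  ]
}}

```text
time: 2.1
tool_pos: [0.4571, -0.3054, 0.2009]
tcp_rot: [-2.152, -2.287, 0.0]
wrist_force: [0.2, -0.2, 0.4]
width: 0.997
```

```bash
python3 -c "
from h import *
to((0.4323,0.0695,.13),93.9)"
```

```text
t 2.10 pos [ 457.1 -305.4  200.9] th 93.49 tilt 0.04 F [ 0.19 -0.23  0.37] w 0.997
tool shift mm [375.6  -1.9  71.1] twist -0.41
```

{"op": "drive_tool", "data": {
  "steps": [
    [[41,0,0],0],
    [[41,0,0],0],
    [[41,0,0],0],
    [[41,0,0],0],
    [[41,0,0],0],
    [[41,0,0],0],
    [[41,0,10],0],
    [[41,0,10],0]
  ]
}}

```text
time: 2.77
tool_pos: [0.4371, 0.0221, 0.1823]
tcp_rot: [2.155, 2.283, 0.003]
wrist_force: [0.3, 0.2, 0.6]
width: 0.997
```

{"op": "drive_tool", "data": {
  "steps": [
    [[41,0,10],-0.4],
    [[6,-2,20],0],
    [[0,0,20],0],
    [[0,0,0],0]
  ]
}}

```text
time: 3.1
tool_pos: [0.4284, 0.0675, 0.128]
tcp_rot: [-2.141, -2.293, 0.008]
wrist_force: [-0.9, -0.3, -0.2]
width: 0.999
```

Run:
```python
from h import *
to((0.4323,0.0695,.027),93.9)
im=shot("scene","1"); crop(im,230,120,360,245,4.5,"s1"); im=shot("top","1"); crop(im,150,170,290,270,5,"t1")
```

```text
t 3.10 pos [428.4  67.5 128. ] th 93.93 tilt 0.41 F [-0.91 -0.28 -0.24] w 0.999
tool shift mm [  1.8   4.8 101. ] twist 0.03
```

View pics/s1.png

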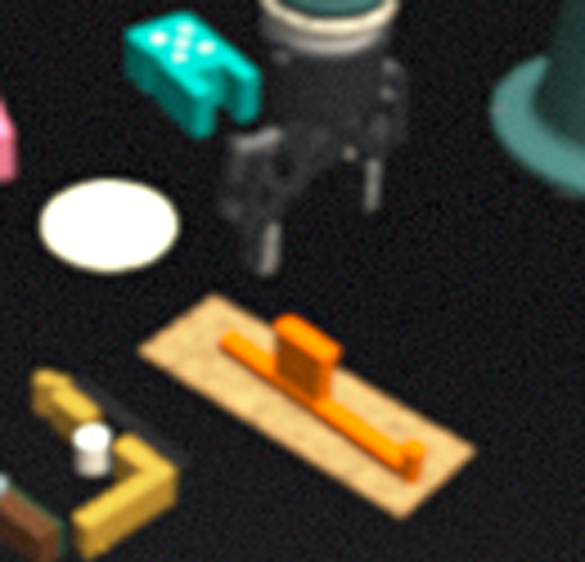

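Run:
```python
from h import *
to((0.4323,0.0695,.027),93.9)
print((proj("scene",(0.4316,0.0795,.063))-[230,120])*4.5, (proj("scene",(0.4249,0.1778,.033))-[230,120])*4.5)
```

```text
t 3.20 pos [431.2  66.7 131.2] th 93.86 tilt 0.12 F [ 0.59 -0.23  0.06] w 0.997
tool shift mm [  2.8   1.6 104.2] twist -0.04
[309.26731896 334.54547161] [416.5686764 443.8121108]
```

{"op": "drive_tool", "data": {
  "steps": [
    [[3,1.5,25],0],
    [[0,0,25],0],
    [[0,0,25],0],
    [[0,0,20],0],
    [[0,0,9],0],
    [[0,0,0],0]
  ]
}}

```text
time: 3.7
tool_pos: [0.4325, 0.0692, 0.0268]
tcp_rot: [-2.145, -2.293, 0.003]
wrist_force: [0.0, 0.7, -0.3]
width: 1.002
```

{"op": "drive_tool", "data": {
  "steps": [
    [[0,0,0],0],
    [[0,0,0],0],
    [[0,0,0],0],
    [[0,0,0],0],
    [[0,0,0],0],
    [[0,0,0],0],
    [[0,0,0],0],
    [[0,0,0],0]
  ],
  "jaw": 0,
  "force": 80
}}

```text
time: 4.37
tool_pos: [0.4341, 0.0702, 0.0286]
tcp_rot: [2.142, 2.296, 0.002]
wrist_force: [-1.2, 0.6, 6.5]
width: 0.181
```

Run:
```python
from h import *
rep()
```

```text
t 4.37 pos [434.1  70.2  28.6] th 93.98 tilt 0.10 F [-1.24  0.64  6.48] w 0.181
```

{"op": "drive_tool", "data": {
  "steps": [
    [[0,0,-5],0],
    [[0,0,-15],0],
    [[0,0,-20],0],
    [[0,0,-20],0],
    [[0,0,-20],0],
    [[0,0,0],0],
    [[0,0,0],0]
  ]
}}

```text
time: 4.95
tool_pos: [0.4339, 0.0701, 0.1084]
tcp_rot: [2.142, 2.296, 0.003]
wrist_force: [-0.5, -0.5, -0.5]
width: 0.175
```

Run:
```python
from h import *
rep()
im=shot("scene","2"); crop(im,230,100,360,225,4.5,"s2"); im=shot("top","2"); crop(im,150,150,290,270,5,"t2")
```

```text
t 4.95 pos [433.9  70.1 108.4] th 93.98 tilt 0.14 F [-0.53 -0.46 -0.47] w 0.175
```

View pics/s2.png

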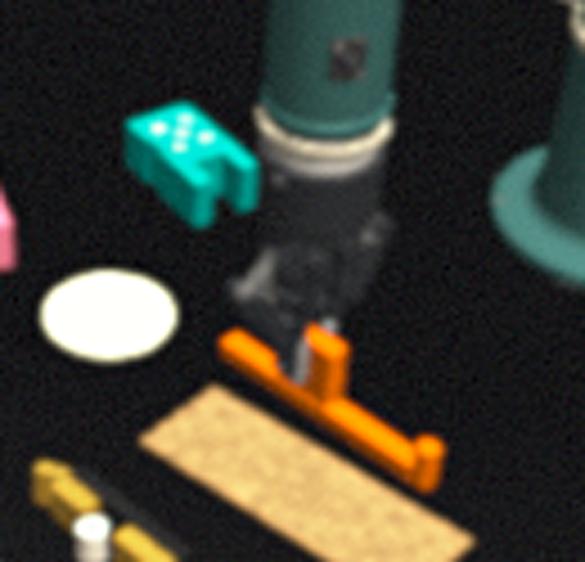

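View pics/t2.png

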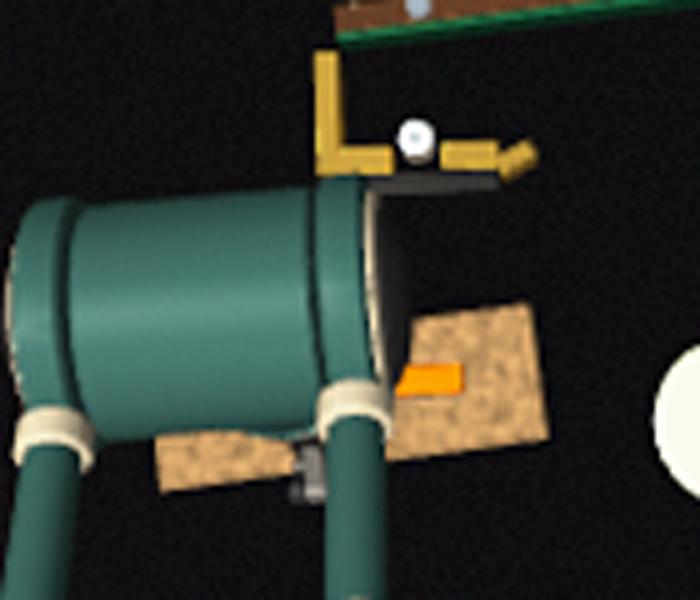

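Run:
```python
from h import *
d=np.array([np.cos(np.radians(94)),np.sin(np.radians(94)),0]); p=np.array([.4339,.0701,0])
for z in (.105,.11,.115): print(z,(proj("scene",p+110*d/1000+[0,0,z])-[230,100])*4.5,(proj("scene",p-[0,0,0]-.065*d+[0,0,z-.016])-[230,100])*4.5)
```

```text
0.105 [430.00258322 455.6140664 ] [230.64958917 343.53749025]
0.11 [430.92015464 449.74178582] [230.94544539 337.88939686]
0.115 [431.84319679 443.83449366] [231.2429067  332.21066106]
```

Run:
```python
from h import *
to((0.5437,-0.2774,.032),97.9)
```

```text
t 5.05 pos [432.1  69.9 106.5] th 93.98 tilt 0.12 F [-0.42  0.55 -1.26] w 0.176
tool shift mm [-354.2   87.4   74.3] twist -3.92
```

{"op": "drive_tool", "data": {
  "steps": [
    [[-15,4,0],0],
    [[-30,7,0],0],
    [[-35,9,0],0],
    [[-35,9,0],0],
    [[-35,9,0],0],
    [[-35,9,0],0],
    [[-35,9,0],0],
    [[-35,9,0],0]
  ]
}}

```text
time: 5.72
tool_pos: [0.5144, -0.1811, 0.1053]
tcp_rot: [-2.141, -2.294, 0.002]
wrist_force: [-0.5, -0.0, -0.3]
width: 0.176
```

{"op": "drive_tool", "data": {
  "steps": [
    [[-35,9,0],0],
    [[-35,8,0],0],
    [[-25,5,0],0],
    [[-4,0,0],-3.9],
    [[0,0,0],0]
  ]
}}

```text
time: 6.13
tool_pos: [0.5434, -0.2786, 0.1051]
tcp_rot: [-2.063, -2.365, 0.001]
wrist_force: [0.5, -0.3, -1.8]
width: 0.175
```

Run:
```python
from h import *
im=shot("scene","3");to((0.5437,-0.2774,.032),97.9); crop(im,130,90,330,225,4,"s3"); im=shot("top","3"); crop(im,250,120,400,240,5,"t3")
```

```text
t 6.18 pos [ 543.1 -277.1  105.1] th 97.71 tilt 0.25 F [ 0.43 -0.49 -1.03] w 0.177
tool shift mm [-0.5  0.8 73.1] twist -0.19
```

View pics/s3.png

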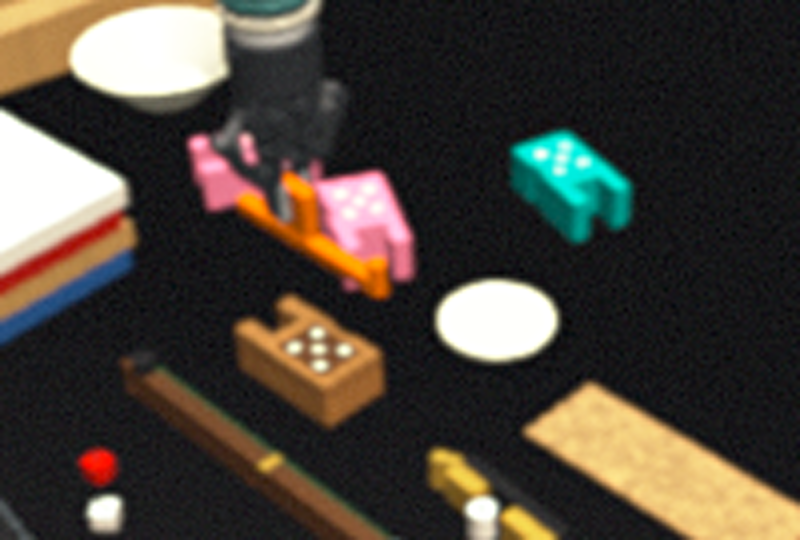

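View pics/t3.png

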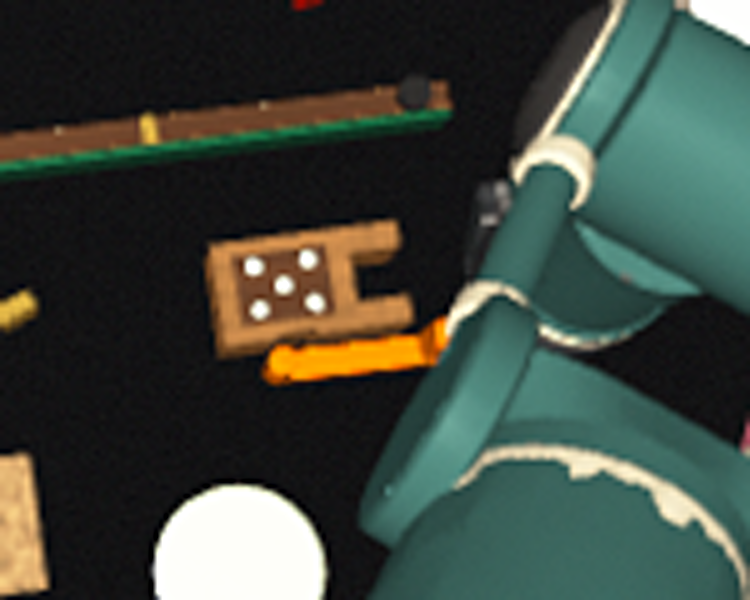

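{"op": "drive_tool", "data": {
  "steps": [
    [[0,0,15],0],
    [[0,0,20],0],
    [[0,0,20],0],
    [[0,0,13],0],
    [[0,0,5],0],
    [[0,0,0],0]
  ]
}}

```text
time: 6.73
tool_pos: [0.5428, -0.2753, 0.0325]
tcp_rot: [-2.06, -2.366, 0.001]
wrist_force: [-0.8, -0.9, -0.5]
width: 0.182
```

Run:
```python
from h import *
im=shot("scene","4");rep(); crop(im,150,150,270,220,6,"s4"); im=shot("top","4"); crop(im,270,140,370,210,8,"t4")
```

```text
t 6.78 pos [ 544.  -276.2   34. ] th 97.89 tilt 0.10 F [ 0.51 -0.63 -1.34] w 0.176
```

View pics/s4.png

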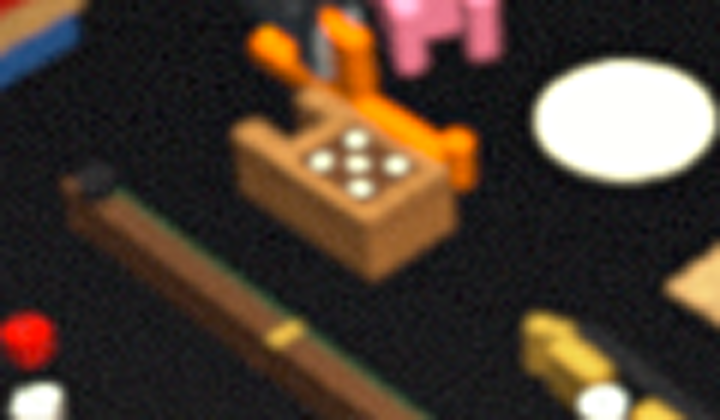

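View pics/t4.png

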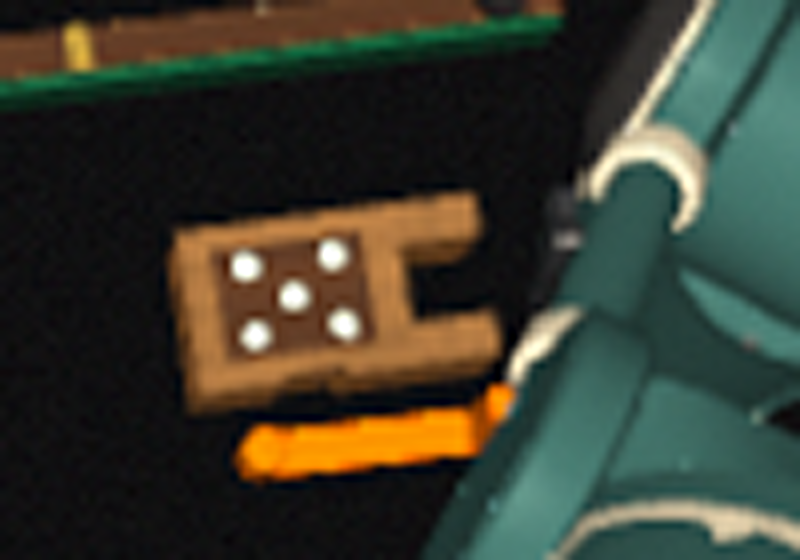

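{"op": "drive_tool", "data": {
  "steps": [
    [[0,5,2],0],
    [[0,4,0],0],
    [[0,3,0],0],
    [[0,3,0],0],
    [[0,3,0],0],
    [[0,4,0],0],
    [[0,4,0],0],
    [[0,4,0],0]
  ]
}}

```text
time: 7.5
tool_pos: [0.5743, -0.2729, 0.0326]
tcp_rot: [-2.063, -2.368, 0.0]
wrist_force: [-2.8, -0.3, 0.6]
width: 0.179
```

{"op": "drive_tool", "data": {
  "steps": [
    [[0,4,0],0],
    [[0,4,0],0],
    [[0,4,0],0],
    [[0,4,0],0],
    [[0,4,0],0]
  ]
}}

```text
time: 7.92
tool_pos: [0.5945, -0.2701, 0.0326]
tcp_rot: [-2.064, -2.369, -0.0]
wrist_force: [-2.6, -0.3, -0.1]
width: 0.178
```

Run:
```python
from h import *
im=shot("scene","5");rep(); im=shot("top","5"); crop(im,270,140,370,210,8,"t5")
```

```text
t 7.97 pos [ 595.4 -270.1   32.8] th 97.87 tilt 0.07 F [ 0.14  0.17 -1.47] w 0.177
```

View pics/t5.png

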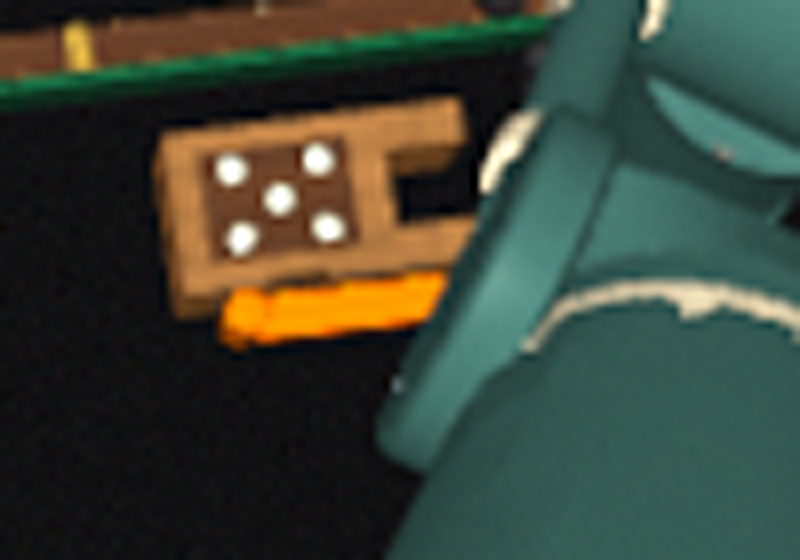

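{"op": "drive_tool", "data": {
  "steps": [
    [[0,3,0],0],
    [[0,4,0],0],
    [[0,4,0],0],
    [[0,4,0],0],
    [[0,4,0],0]
  ]
}}

```text
time: 8.43
tool_pos: [0.6133, -0.2676, 0.0326]
tcp_rot: [-2.064, -2.369, -0.0]
wrist_force: [-1.8, -0.2, -1.1]
width: 0.176
```

{"op": "drive_tool", "data": {
  "steps": [
    [[0,1.5,0],0],
    [[0,1.5,0],0]
  ]
}}

```text
time: 8.6
tool_pos: [0.6162, -0.2672, 0.0327]
tcp_rot: [2.063, 2.369, -0.0]
wrist_force: [-2.5, -0.1, -1.0]
width: 0.174
```

{"op": "drive_tool", "data": {
  "steps": [
    [[0,1,0],0],
    [[0,1,0],0]
  ]
}}

```text
time: 8.77
tool_pos: [0.6178, -0.2669, 0.0327]
tcp_rot: [-2.064, -2.369, 0.0]
wrist_force: [-2.2, -0.6, -1.1]
width: 0.177
```

{"op": "drive_tool", "data": {
  "steps": [
    [[0,1,0],0],
    [[0,1,0],0]
  ]
}}

```text
time: 8.93
tool_pos: [0.6198, -0.2667, 0.0327]
tcp_rot: [-2.064, -2.369, 0.0]
wrist_force: [-1.4, 0.2, -0.4]
width: 0.176
```

{"op": "drive_tool", "data": {
  "steps": [
    [[0,1,0],0],
    [[0,1,0],0]
  ]
}}

```text
time: 9.1
tool_pos: [0.6218, -0.2664, 0.0327]
tcp_rot: [-2.064, -2.369, -0.0]
wrist_force: [-2.1, 0.2, -0.8]
width: 0.176
```

{"op": "drive_tool", "data": {
  "steps": [
    [[0,0.7,0],0],
    [[0,0.7,0],0]
  ]
}}

```text
time: 9.27
tool_pos: [0.6232, -0.2662, 0.0327]
tcp_rot: [-2.064, -2.369, 0.0]
wrist_force: [-2.0, -1.2, -1.6]
width: 0.174
```

Run:
```python
from h import *
im=shot("scene","6");rep();crop(im,130,150,270,220,5.7,"s6"); im=shot("top","6"); crop(im,270,130,370,200,8,"t6")
```

```text
t 9.32 pos [ 623.4 -266.2   32.7] th 97.87 tilt 0.01 F [-1.48 -0.15 -1.71] w 0.172
```

View pics/t6.png

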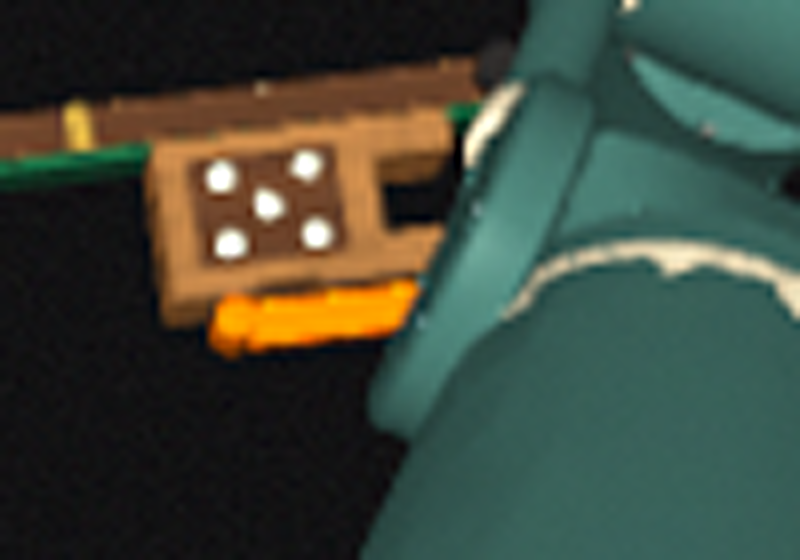

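View pics/s6.png

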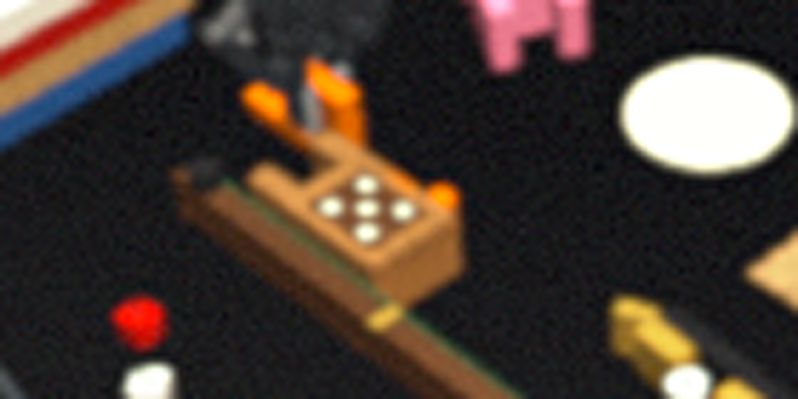

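{"op": "drive_tool", "data": {
  "steps": [
    [[0,0.6,0],0],
    [[0,0.6,0],0]
  ]
}}

```text
time: 9.53
tool_pos: [0.6239, -0.2661, 0.0327]
tcp_rot: [-2.063, -2.368, 0.001]
wrist_force: [-4.8, -1.5, 1.5]
width: 0.176
```

{"op": "drive_tool", "data": {
  "steps": [
    [[0,0.5,0],0],
    [[0,0.5,0],0]
  ]
}}

```text
time: 9.7
tool_pos: [0.624, -0.2661, 0.0327]
tcp_rot: [-2.062, -2.367, 0.003]
wrist_force: [-7.8, -1.9, 2.1]
width: 0.178
```

{"op": "drive_tool", "data": {
  "steps": [
    [[0,0.5,0],0],
    [[0,0.5,0],0]
  ]
}}

```text
time: 9.87
tool_pos: [0.624, -0.2661, 0.0326]
tcp_rot: [-2.061, -2.366, 0.005]
wrist_force: [-9.3, -1.5, 4.3]
width: 0.177
```

Run:
```python
from h import *
def px(p): return (270+(p[0]+.5)/8-.5,130+(p[1]+.5)/8-.5)
D=np.array([ray("top",px(p),.042) for p in [(221,177),(307,165),(268,206),(230,243),(317,233)]])[:,:2]
a=np.radians(7.87); n=np.array([np.cos(a),np.sin(a)]); v=np.array([-n[1],n[0]])
print("dots n,v",D.mean(0)@n,D.mean(0)@v, "heading",[np.degrees(np.arctan2(*(D[i]-D[j])[::-1])) for i,j in((0,1),(3,4))])
for nm,p in [("fr",(152,150)),("rr",(448,110)),("pw",(372,165)),("pw2",(388,225))]:
    q=ray("top",px(p),.042)[:2]; print(nm,q@n,q@v)
print("band",np.array([.6804,-.0994])@v,"pivot v",np.array([.6496,.038])@v,np.array([.6496,.038])@n)
to((0.62,-.2661,.1),83)
```

```text
dots n,v 0.6190141611012723 -0.25628885975817006 heading [np.float64(98.81684908730364), np.float64(97.37862298711681)]
fr 0.6451459638577864 -0.21644783775103876
rr 0.6465070838457458 -0.32748308045094965
pw 0.6292048906883791 -0.2963924888563321
pw2 0.6058580100161196 -0.298835861713747
band -0.19162816132962296 pivot v -0.05130497398801883 0.6486847922096591
t 9.87 pos [ 624.  -266.1   32.6] th 97.90 tilt 0.28 F [-9.31 -1.55  4.3 ] w 0.177
tool shift mm [  0.6  -4.3 -67.4] twist 14.9
```

Run:
```python
from h import *
print(tri((126.4,156.6),(385.1,111.7)),tri((162,136),(398.2,162.3)))
print(tri((162.5,154.5),(387.5,166)))
```

```text
[ 0.76860009 -0.40121203  0.08060991] [ 0.61863222 -0.43113689  0.08417995]
[ 0.62822047 -0.43019318  0.00715447]
```

{"op": "drive_tool", "data": {
  "steps": [
    [[0,-3,0],0],
    [[0,-7,0],0],
    [[0,-10,0],0],
    [[0,-5,-10],0],
    [[0,0,-25],0],
    [[0,0,-25],0],
    [[0,0,0],0]
  ]
}}

```text
time: 10.45
tool_pos: [0.6051, -0.2712, 0.0996]
tcp_rot: [2.058, 2.36, 0.005]
wrist_force: [2.4, -0.6, 0.9]
width: 0.173
```

{"op": "drive_tool", "data": {
  "steps": [
    [[0,0,0],7],
    [[0,0,0],7],
    [[0,0,0],0.9],
    [[0,0,0],0]
  ]
}}

```text
time: 10.78
tool_pos: [0.6014, -0.2692, 0.0928]
tcp_rot: [2.351, 2.083, 0.0]
wrist_force: [-0.2, 0.0, -1.5]
width: 0.179
```

Run:
```python
from h import *
to((0.6432,-.3339,.0325),83)
```

```text
t 10.78 pos [ 601.4 -269.2   92.8] th 83.09 tilt 0.02 F [-0.17  0.03 -1.52] w 0.179
tool shift mm [-59.2  49.3  60.3] twist 0.09
```

{"op": "drive_tool", "data": {
  "steps": [
    [[-12,10,0],0],
    [[-15,12,0],0],
    [[-15,12,0],0],
    [[-12,10,0],0],
    [[-5,5,0],0],
    [[0,0,0],0],
    [[0,0,0],0]
  ]
}}

```text
time: 11.37
tool_pos: [0.6425, -0.3334, 0.0921]
tcp_rot: [-2.352, -2.081, 0.0]
wrist_force: [0.0, -0.1, -2.0]
width: 0.175
```

Run:
```python
from h import *
im=shot("scene","7");to((0.6432,-.3339,.0325),83);crop(im,100,120,270,220,4.7,"s7"); im=shot("top","7"); crop(im,270,130,370,200,8,"t7")
```

```text
t 11.42 pos [ 642.3 -333.    92.1] th 83.02 tilt 0.09 F [-0.48 -0.27 -0.69] w 0.172
tool shift mm [-0.9  1.1 59.6] twist 0.02
```

View pics/t7.png

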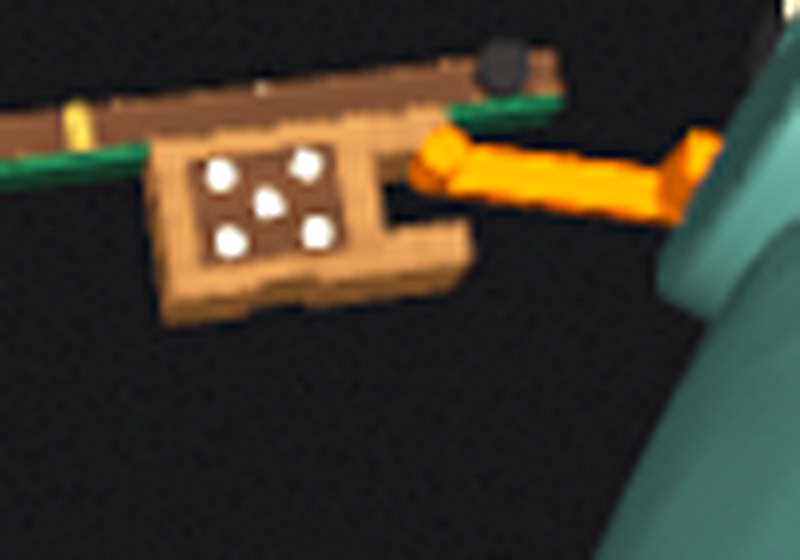

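View pics/s7.png

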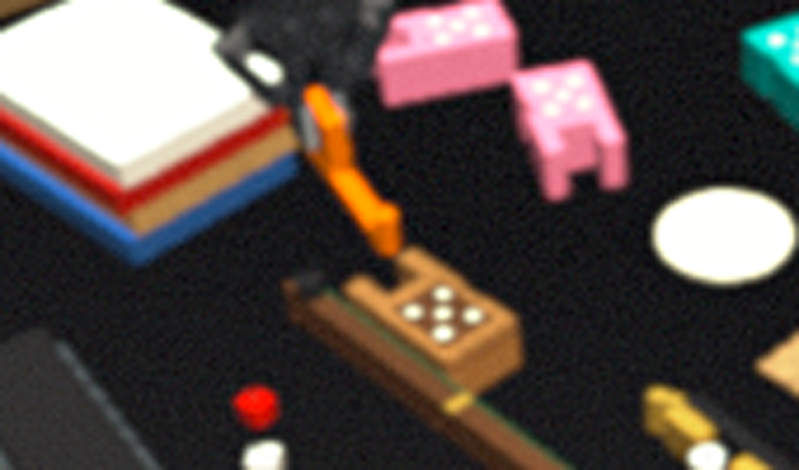

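Run:
```python
from h import *
a=np.radians(7.87); n=np.array([np.cos(a),np.sin(a)]); v=np.array([-n[1],n[0]])
def px(p): return (270+(p[0]+.5)/8-.5,130+(p[1]+.5)/8-.5)
q=ray("top",px((445,147)),.0965)[:2]; print(q,q@n,q@v)
t=np.radians(83.02); q=np.array([.6423,-.333])+.1095*np.array([np.cos(t),np.sin(t)]); print(q@n,q@v)
q=np.array([ray("top",px(p),.042)[:2] for p in [(380,180),(384,222),(450,110),(473,232),(450,225)]]); print(q@n,q@v)
```

```text
[ 0.65491956 -0.22450255] 0.6180108553944618 -0.31206347691225866
0.6187177270884019 -0.3119683635614053
[0.62316704 0.60716988 0.64641356 0.59929528 0.60298534] [-0.29847047 -0.29754445 -0.32821843 -0.32948052 -0.32148915]
```

{"op": "drive_tool", "data": {
  "steps": [
    [[-1,1,8],0],
    [[0,0,12],0],
    [[0,0,12],0],
    [[0,0,12],0],
    [[0,0,9],0],
    [[0,0,6],0],
    [[0,0,0],0]
  ]
}}

```text
time: 12.05
tool_pos: [0.6421, -0.3339, 0.0306]
tcp_rot: [-2.35, -2.078, 0.002]
wrist_force: [-0.6, 0.5, -0.7]
width: 0.179
```

```bash
cat >> h.py <<'E'
A0=np.radians(7.87); N=np.array([np.cos(A0),np.sin(A0)]); V=np.array([-N[1],N[0]])
def nose():
    s,p,M,th=rep(); t=np.radians(th); q=p[:2]+.1095*np.array([np.cos(t),np.sin(t)]); F=np.array(s['wrist_force'])[:2]
    print("nose n,v mm %.1f %.1f | F on tool n %.2f v %.2f"%(q@N*1000,q@V*1000,F@N,F@V))
E
python3 - <<'E'
from h import *
im=shot("top","8"); nose(); crop(im,270,130,370,200,8,"t8")
M=pose()[2]; print("n in tool",M.T@np.r_[N,0],"v in tool",M.T@np.r_[V,0])
E
```

```text
t 12.10 pos [ 642.9 -334.3   31.9] th 82.97 tilt 0.16 F [ 0.31 -0.73 -0.48] w 0.175
nose n,v mm 619.2 -313.3 | F on tool n 0.21 v -0.77
n in tool [ 0.25707569  0.96638868 -0.00223755] v in tool [ 0.96639061 -0.25707213  0.00176091]
```

View pics/t8.png

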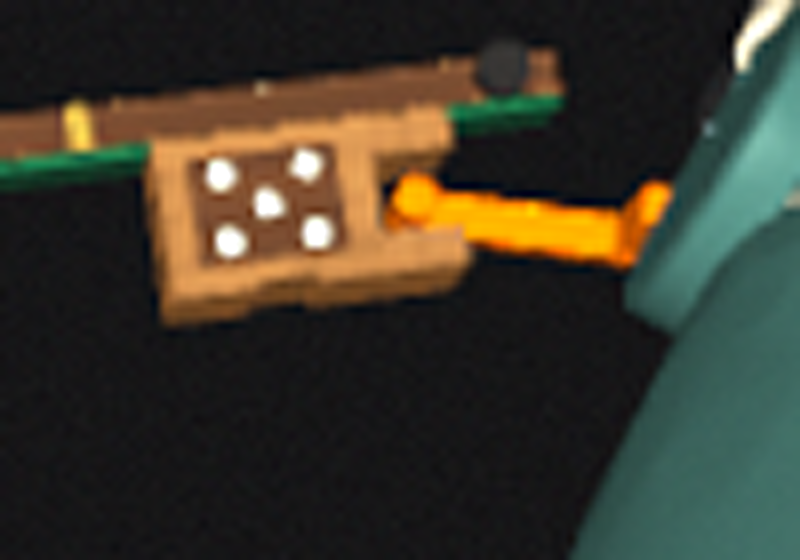

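{"op": "drive_tool", "data": {
  "steps": [
    [[0.7,2.7,0],0],
    [[0.5,1.9,0],0],
    [[0.3,1,0],0],
    [[0.2,0.8,0],0],
    [[0,0,0],0]
  ]
}}

```text
time: 12.52
tool_pos: [0.6509, -0.3342, 0.0344]
tcp_rot: [2.352, 2.081, 0.0]
wrist_force: [-0.6, -0.3, -1.2]
width: 0.179
```

{"op": "drive_tool", "data": {
  "steps": [
    [[0.3,1,0],0],
    [[0,0,0],0]
  ]
}}

```text
time: 12.68
tool_pos: [0.6512, -0.334, 0.0338]
tcp_rot: [-2.353, -2.081, 0.001]
wrist_force: [-2.1, -1.6, -0.9]
width: 0.176
```

Run:
```python
from h import *
nose()
```

```text
t 12.68 pos [ 651.2 -334.    33.8] th 82.99 tilt 0.04 F [-2.14 -1.58 -0.86] w 0.176
nose n,v mm 627.4 -314.2 | F on tool n -2.34 v -1.27
```

{"op": "drive_tool", "data": {
  "steps": [
    [[0.1,0.5,0],0],
    [[1.9,-0.5,0],0],
    [[1.9,-0.5,0],0],
    [[1.9,-0.5,0],0],
    [[1.9,-0.5,0],0]
  ]
}}

```text
time: 13.1
tool_pos: [0.6502, -0.3259, 0.0333]
tcp_rot: [-2.353, -2.081, 0.001]
wrist_force: [-2.9, -2.8, -1.0]
width: 0.175
```

Run:
```python
from h import *
nose()
```

```text
t 13.10 pos [ 650.2 -325.9   33.3] th 82.99 tilt 0.07 F [-2.93 -2.76 -0.98] w 0.175
nose n,v mm 627.6 -306.0 | F on tool n -3.28 v -2.33
```

{"op": "drive_tool", "data": {
  "steps": [
    [[1.9,-0.5,0],0],
    [[1.9,-0.5,0],0],
    [[1.9,-0.5,0],0],
    [[1.9,-0.5,0],0]
  ]
}}

```text
time: 13.43
tool_pos: [0.6494, -0.3188, 0.0336]
tcp_rot: [2.352, 2.081, -0.002]
wrist_force: [-4.8, -5.3, -0.8]
width: 0.176
```

Run:
```python
from h import *
nose(); im=shot("top","9"); crop(im,250,130,350,200,8,"t9")
```

```text
t 13.43 pos [ 649.4 -318.8   33.6] th 83.01 tilt 0.09 F [-4.79 -5.29 -0.82] w 0.176
nose n,v mm 627.7 -298.9 | F on tool n -5.47 v -4.59
```

View pics/t9.png

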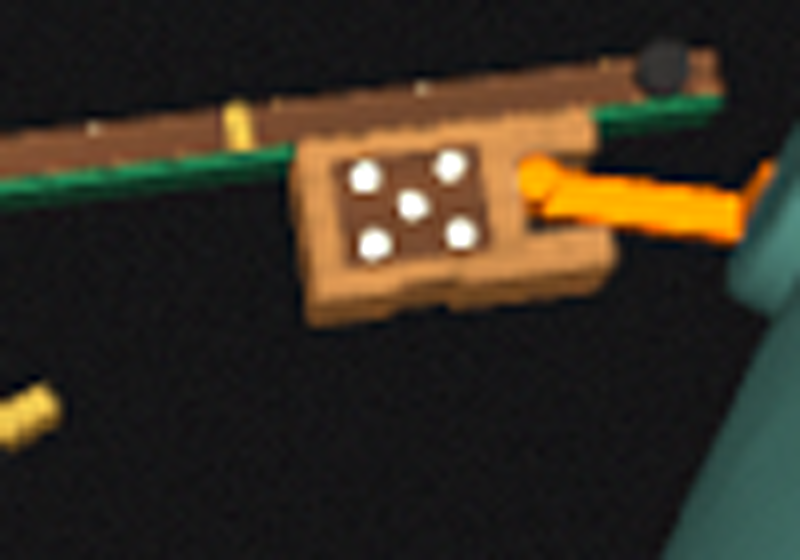

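{"op": "drive_tool", "data": {
  "steps": [
    [[2.2,-0.6,0],0],
    [[2.4,-0.6,0],0],
    [[2.4,-0.6,0],0],
    [[2.4,-0.6,0],0],
    [[2.4,-0.6,0],0]
  ]
}}

```text
time: 13.9
tool_pos: [0.6478, -0.3068, 0.0336]
tcp_rot: [2.352, 2.081, -0.003]
wrist_force: [-4.3, -4.6, -1.4]
width: 0.176
```

Run:
```python
from h import *
nose()
```

```text
t 13.90 pos [ 647.8 -306.8   33.6] th 83.01 tilt 0.10 F [-4.26 -4.62 -1.43] w 0.176
nose n,v mm 627.7 -286.8 | F on tool n -4.85 v -3.99
```

{"op": "drive_tool", "data": {
  "steps": [
    [[2.4,-0.6,0],0],
    [[2.4,-0.6,0],0],
    [[2.4,-0.7,0],0],
    [[2.4,-0.6,0],0],
    [[2.4,-0.6,0],0],
    [[2.4,-0.7,0],0]
  ]
}}

```text
time: 14.4
tool_pos: [0.6457, -0.2921, 0.0336]
tcp_rot: [2.352, 2.081, -0.003]
wrist_force: [-5.6, -5.3, -1.8]
width: 0.176
```

Run:
```python
from h import *
nose()
```

```text
t 14.40 pos [ 645.7 -292.1   33.6] th 83.01 tilt 0.10 F [-5.64 -5.33 -1.79] w 0.176
nose n,v mm 627.7 -271.9 | F on tool n -6.31 v -4.51
```

{"op": "drive_tool", "data": {
  "steps": [
    [[2.4,-0.7,0],0],
    [[2.4,-0.6,0],0],
    [[2.4,-0.7,0],0],
    [[2.4,-0.6,0],0],
    [[2.4,-0.7,0],0],
    [[2.4,-0.7,0],0],
    [[2.4,-0.6,0],0],
    [[2.4,-0.7,0],0]
  ]
}}

```text
time: 15.07
tool_pos: [0.6429, -0.2721, 0.0336]
tcp_rot: [2.353, 2.081, -0.002]
wrist_force: [-4.1, -5.0, -2.4]
width: 0.174
```

Run:
```python
from h import *
nose()
```

```text
t 15.07 pos [ 642.9 -272.1   33.6] th 83.00 tilt 0.08 F [-4.12 -5.   -2.38] w 0.174
nose n,v mm 627.7 -251.8 | F on tool n -4.76 v -4.39
```

{"op": "drive_tool", "data": {
  "steps": [
    [[2.4,-0.6,0],0],
    [[2.4,-0.7,0],0],
    [[2.4,-0.6,0],0],
    [[2.4,-0.6,0],0],
    [[2.4,-0.7,0],0],
    [[2.4,-0.6,0],0],
    [[2.4,-0.7,0],0],
    [[2.4,-0.6,0],0]
  ]
}}

```text
time: 15.73
tool_pos: [0.6402, -0.2524, 0.0335]
tcp_rot: [2.353, 2.081, -0.002]
wrist_force: [-4.1, -4.2, -2.3]
width: 0.174
```

{"op": "drive_tool", "data": {
  "steps": [
    [[2.4,-0.7,0],0],
    [[2.4,-0.6,0],0],
    [[2.4,-0.7,0],0],
    [[2.4,-0.6,0],0],
    [[2.4,-0.6,0],0],
    [[2.4,-0.7,0],0],
    [[2.4,-0.6,0],0],
    [[2.4,-0.7,0],0]
  ]
}}

```text
time: 16.4
tool_pos: [0.6374, -0.2326, 0.0335]
tcp_rot: [2.353, 2.081, -0.002]
wrist_force: [-4.0, -3.8, -1.7]
width: 0.175
```

Run:
```python
from h import *
nose()
```

```text
t 16.40 pos [ 637.4 -232.6   33.5] th 83.00 tilt 0.06 F [-4.   -3.79 -1.67] w 0.175
nose n,v mm 627.7 -211.8 | F on tool n -4.48 v -3.21
```

{"op": "drive_tool", "data": {
  "steps": [
    [[2.4,-0.6,0],0],
    [[2.4,-0.6,0],0],
    [[2.4,-0.6,0],0],
    [[2.4,-0.6,0],0],
    [[2.4,-0.7,0],0],
    [[2.4,-0.6,0],0],
    [[2.4,-0.6,0],0],
    [[2.4,-0.6,0],0]
  ]
}}

```text
time: 17.07
tool_pos: [0.6348, -0.213, 0.0335]
tcp_rot: [2.353, 2.082, -0.002]
wrist_force: [-4.5, -5.8, -0.2]
width: 0.177
```

{"op": "drive_tool", "data": {
  "steps": [
    [[2.4,-0.6,0],0],
    [[2.4,-0.6,0],0],
    [[2.4,-0.7,0],0],
    [[2.4,-0.6,0],0],
    [[2.4,-0.6,0],0],
    [[2.4,-0.7,0],0],
    [[2.4,-0.6,0],0],
    [[2.4,-0.6,0],0]
  ]
}}

```text
time: 17.73
tool_pos: [0.6321, -0.1933, 0.0335]
tcp_rot: [2.353, 2.082, -0.002]
wrist_force: [-4.1, -4.7, -2.1]
width: 0.177
```

Run:
```python
from h import *
nose()
```

```text
t 17.73 pos [ 632.1 -193.3   33.5] th 83.01 tilt 0.08 F [-4.08 -4.67 -2.14] w 0.177
nose n,v mm 627.7 -172.2 | F on tool n -4.68 v -4.07
```

{"op": "drive_tool", "data": {
  "steps": [
    [[2.4,-0.6,0],0],
    [[2.4,-0.6,0],0],
    [[2.4,-0.6,0],0],
    [[2.4,-0.6,0],0],
    [[2.4,-0.7,0],0],
    [[2.4,-0.6,0],0]
  ]
}}

```text
time: 18.23
tool_pos: [0.6301, -0.1786, 0.0335]
tcp_rot: [-2.353, -2.082, 0.003]
wrist_force: [-4.0, -4.7, -1.6]
width: 0.176
```

{"op": "drive_tool", "data": {
  "steps": [
    [[2.4,-0.6,0],0],
    [[2.4,-0.6,0],0],
    [[2.4,-0.6,0],0],
    [[2.4,-0.6,0],0]
  ]
}}

```text
time: 18.57
tool_pos: [0.6287, -0.1689, 0.0335]
tcp_rot: [-2.352, -2.082, 0.003]
wrist_force: [-5.1, -5.7, -0.7]
width: 0.17
```

Run:
```python
from h import *
nose()
```

```text
t 18.57 pos [ 628.7 -168.9   33.5] th 83.03 tilt 0.11 F [-5.06 -5.66 -0.69] w 0.170
nose n,v mm 627.7 -147.5 | F on tool n -5.79 v -4.91
```

{"op": "drive_tool", "data": {
  "steps": [
    [[2.2,-0.6,0],0],
    [[2,-0.5,0],0],
    [[2,-0.5,0],0],
    [[2,-0.5,0],0]
  ]
}}

```text
time: 18.9
tool_pos: [0.6276, -0.1605, 0.0335]
tcp_rot: [-2.352, -2.082, 0.003]
wrist_force: [-4.6, -6.3, -1.2]
width: 0.176
```

{"op": "drive_tool", "data": {
  "steps": [
    [[2,-0.5,0],0],
    [[2,-0.5,0],0],
    [[2,-0.5,0],0]
  ]
}}

```text
time: 19.15
tool_pos: [0.6272, -0.1567, 0.0341]
tcp_rot: [2.349, 2.081, -0.006]
wrist_force: [-5.6, -15.1, 0.9]
width: 0.179
```

Run:
```python
from h import *
nose()
```

```text
t 19.15 pos [ 627.2 -156.7   34.1] th 83.10 tilt 0.30 F [ -5.61 -15.08   0.94] w 0.179
nose n,v mm 627.8 -135.2 | F on tool n -7.62 v -14.17
```

{"op": "drive_tool", "data": {
  "steps": [
    [[0.5,-0.1,0],0],
    [[0.3,-0.1,0],0]
  ]
}}

```text
time: 19.32
tool_pos: [0.6271, -0.156, 0.0341]
tcp_rot: [2.349, 2.081, -0.006]
wrist_force: [-6.1, -13.3, 0.3]
width: 0.177
```

Run:
```python
from h import *
nose()
```

```text
t 19.32 pos [ 627.1 -156.    34.1] th 83.07 tilt 0.29 F [ -6.09 -13.27   0.33] w 0.177
nose n,v mm 627.8 -134.6 | F on tool n -7.85 v -12.31
```

{"op": "drive_tool", "data": {
  "steps": [
    [[0.7,-0.2,0],0],
    [[0.7,-0.2,0],0],
    [[0.7,-0.2,0],0]
  ]
}}

```text
time: 19.57
tool_pos: [0.6267, -0.1538, 0.034]
tcp_rot: [2.35, 2.081, -0.006]
wrist_force: [-5.8, -12.5, -0.7]
width: 0.181
```

Run:
```python
from h import *
nose()
```

```text
t 19.57 pos [ 626.7 -153.8   34. ] th 83.05 tilt 0.26 F [ -5.77 -12.53  -0.71] w 0.181
nose n,v mm 627.8 -132.3 | F on tool n -7.43 v -11.62
```

{"op": "drive_tool", "data": {
  "steps": [
    [[0.9,-0.3,0],0],
    [[1,-0.3,0],0],
    [[1,-0.3,0],0],
    [[1,-0.3,0],0]
  ]
}}

```text
time: 19.9
tool_pos: [0.626, -0.149, 0.0338]
tcp_rot: [2.351, 2.081, -0.004]
wrist_force: [-5.3, -9.7, -0.4]
width: 0.174
```

Run:
```python
from h import *
nose()
```

```text
t 19.90 pos [ 626.  -149.    33.8] th 83.02 tilt 0.19 F [-5.29 -9.73 -0.42] w 0.174
nose n,v mm 627.7 -127.4 | F on tool n -6.57 v -8.91
```

{"op": "drive_tool", "data": {
  "steps": [
    [[1.3,-0.4,0],0],
    [[1.6,-0.4,0],0],
    [[1.8,-0.5,0],0],
    [[1.8,-0.5,0],0],
    [[1.8,-0.5,0],0]
  ]
}}

```text
time: 20.32
tool_pos: [0.6248, -0.1402, 0.0338]
tcp_rot: [2.351, 2.081, -0.004]
wrist_force: [-4.1, -9.5, -1.0]
width: 0.178
```

Run:
```python
from h import *
nose()
```

```text
t 20.32 pos [ 624.8 -140.2   33.8] th 83.03 tilt 0.18 F [-4.06 -9.5  -0.95] w 0.178
nose n,v mm 627.8 -118.6 | F on tool n -5.32 v -8.86
```

{"op": "drive_tool", "data": {
  "steps": [
    [[1.9,-0.5,0],0],
    [[1.9,-0.5,0],0],
    [[1.9,-0.5,0],0],
    [[1.9,-0.5,0],0],
    [[1.9,-0.5,0],0],
    [[1.9,-0.5,0],0]
  ]
}}

```text
time: 20.82
tool_pos: [0.6232, -0.1285, 0.0338]
tcp_rot: [2.351, 2.081, -0.004]
wrist_force: [-4.5, -9.5, -0.6]
width: 0.169
```

Run:
```python
from h import *
nose()
```

```text
t 20.82 pos [ 623.2 -128.5   33.8] th 83.03 tilt 0.18 F [-4.48 -9.5  -0.65] w 0.169
nose n,v mm 627.7 -106.7 | F on tool n -5.74 v -8.80
```

{"op": "drive_tool", "data": {
  "steps": [
    [[1.6,-0.4,0],0],
    [[1.5,-0.4,0],0],
    [[1.5,-0.4,0],0],
    [[1.5,-0.4,0],0]
  ]
}}

```text
time: 21.15
tool_pos: [0.6223, -0.1222, 0.0338]
tcp_rot: [2.351, 2.081, -0.004]
wrist_force: [-5.7, -10.2, -0.4]
width: 0.175
```

Run:
```python
from h import *
nose()
```

```text
t 21.15 pos [ 622.3 -122.2   33.8] th 83.03 tilt 0.18 F [ -5.67 -10.15  -0.38] w 0.175
nose n,v mm 627.7 -100.4 | F on tool n -7.00 v -9.28
```

{"op": "drive_tool", "data": {
  "steps": [
    [[1.4,-0.4,0],0],
    [[1.4,-0.4,0],0],
    [[1.4,-0.4,0],0]
  ]
}}

```text
time: 21.4
tool_pos: [0.6216, -0.1177, 0.0338]
tcp_rot: [2.351, 2.081, -0.004]
wrist_force: [-4.3, -8.8, -1.3]
width: 0.176
```

{"op": "drive_tool", "data": {
  "steps": [
    [[1.2,-0.3,0],0],
    [[1.2,-0.3,0],0]
  ]
}}

```text
time: 21.57
tool_pos: [0.6212, -0.1148, 0.0337]
tcp_rot: [2.352, 2.082, -0.003]
wrist_force: [-4.8, -7.1, -1.2]
width: 0.174
```

Run:
```python
from h import *
nose()
```

```text
t 21.57 pos [ 621.2 -114.8   33.7] th 83.01 tilt 0.13 F [-4.85 -7.11 -1.17] w 0.174
nose n,v mm 627.7 -92.9 | F on tool n -5.77 v -6.38
```

{"op": "drive_tool", "data": {
  "steps": [
    [[0.9,-0.2,0],0],
    [[0.9,-0.2,0],0]
  ]
}}

```text
time: 21.73
tool_pos: [0.621, -0.1127, 0.0336]
tcp_rot: [2.352, 2.082, -0.003]
wrist_force: [-4.3, -7.7, -0.4]
width: 0.177
```

{"op": "drive_tool", "data": {
  "steps": [
    [[0.8,-0.2,0],0],
    [[0.8,-0.2,0],0]
  ]
}}

```text
time: 21.9
tool_pos: [0.6208, -0.1114, 0.0337]
tcp_rot: [2.352, 2.082, -0.004]
wrist_force: [-4.5, -7.9, -0.7]
width: 0.176
```

Run:
```python
from h import *
nose()
```

```text
t 21.90 pos [ 620.8 -111.4   33.7] th 83.03 tilt 0.15 F [-4.53 -7.87 -0.73] w 0.176
nose n,v mm 627.8 -89.5 | F on tool n -5.56 v -7.18
```

{"op": "drive_tool", "data": {
  "steps": [
    [[0.7,-0.2,0],0],
    [[0.7,-0.2,0],0]
  ]
}}

```text
time: 22.07
tool_pos: [0.6206, -0.1101, 0.0337]
tcp_rot: [2.352, 2.082, -0.004]
wrist_force: [-5.1, -10.3, 0.2]
width: 0.173
```

Run:
```python
from h import *
nose()
```

```text
t 22.07 pos [ 620.6 -110.1   33.7] th 83.03 tilt 0.16 F [ -5.15 -10.34   0.22] w 0.173
nose n,v mm 627.7 -88.2 | F on tool n -6.52 v -9.54
```

{"op": "drive_tool", "data": {
  "steps": [
    [[0.6,-0.2,0],0],
    [[0.6,-0.2,0],0]
  ]
}}

```text
time: 22.23
tool_pos: [0.6206, -0.11, 0.034]
tcp_rot: [2.35, 2.081, -0.005]
wrist_force: [-4.9, -13.7, -0.1]
width: 0.174
```

Run:
```python
from h import *
nose()
```

```text
t 22.23 pos [ 620.6 -110.    34. ] th 83.06 tilt 0.25 F [ -4.92 -13.7   -0.06] w 0.174
nose n,v mm 627.7 -88.1 | F on tool n -6.75 v -12.90
```

{"op": "drive_tool", "data": {
  "steps": [
    [[0.4,-0.1,0],0],
    [[0,0,0],0]
  ]
}}

```text
time: 22.4
tool_pos: [0.6206, -0.11, 0.034]
tcp_rot: [2.35, 2.081, -0.005]
wrist_force: [-4.8, -12.5, -0.1]
width: 0.173
```

Run:
```python
from h import *
nose(); im=shot("top","10"); crop(im,205,135,305,205,8,"t10"); im=shot("scene","10"); crop(im,150,160,270,240,6.5,"s10")
```

```text
t 22.40 pos [ 620.6 -110.    34. ] th 83.06 tilt 0.27 F [ -4.84 -12.46  -0.05] w 0.173
nose n,v mm 627.7 -88.0 | F on tool n -6.50 v -11.68
```

View pics/t10.png

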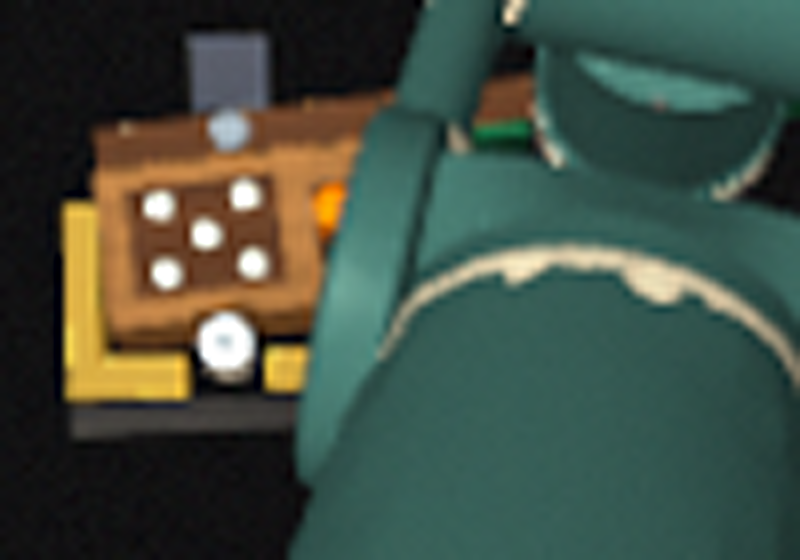

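View pics/s10.png

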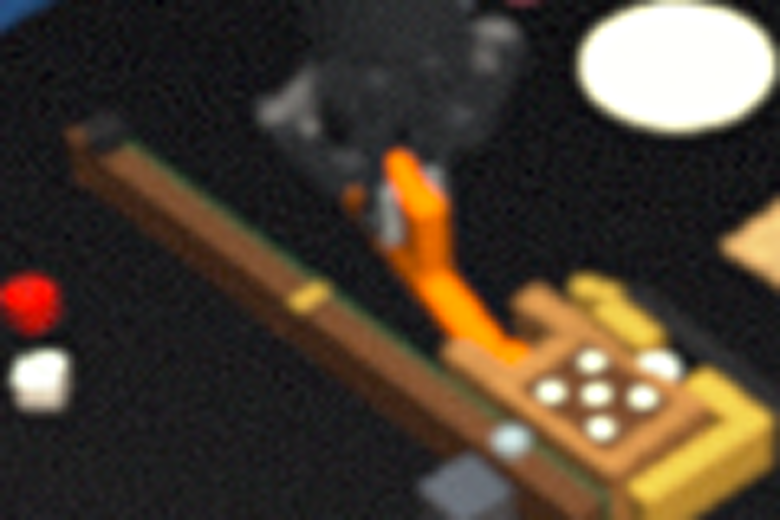

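{"op": "drive_tool", "data": {
  "steps": [
    [[-1.7,-0.6,0],0],
    [[-1.7,-0.6,0],0],
    [[-3,-3.3,0],0],
    [[-1.7,-2.6,0],0],
    [[-4.8,1.3,0],0],
    [[0,0,0],0],
    [[0,0,0],0]
  ]
}}

```text
time: 23.08
tool_pos: [0.6142, -0.1192, 0.034]
tcp_rot: [2.353, 2.08, 0.001]
wrist_force: [-0.2, -0.1, -1.0]
width: 0.18
```

Run:
```python
from h import *
nose()
```

```text
t 23.08 pos [ 614.2 -119.2   34. ] th 82.95 tilt 0.06 F [-0.23 -0.06 -0.96] w 0.180
nose n,v mm 620.3 -96.3 | F on tool n -0.24 v -0.03
```

Free of contact. Lifting straight up out of the pocket.

{"op": "drive_tool", "data": {
  "steps": [
    [[0,0,-5],0],
    [[0,0,-12],0],
    [[0,0,-20],0],
    [[0,0,-25],0],
    [[0,0,-15],0],
    [[0,0,0],0]
  ]
}}

```text
time: 23.58
tool_pos: [0.6176, -0.1198, 0.1167]
tcp_rot: [2.348, 2.076, 0.009]
wrist_force: [0.9, -0.9, -0.3]
width: 0.177
```

Run:
```python
from h import *
im=shot("top","11"); crop(im,205,135,305,205,8,"t11")
# target: mat center (0.430,0.0789) heading 98.4; TCP = centre -? 
h=np.radians(98.4)
# keep stick where it lay: origin at mat centre minus 12mm along so extents (-75..108) centred: 
for off in (-16.5,0): print(off, np.array([.43,.0789])+(off-9.5)/1000*np.array([np.cos(h),np.sin(h)]))
to((.4323,.0695,.105),98.4)
```

```text
-16.5 [0.43379816 0.05317892]
0 [0.43138779 0.06950191]
t 23.63 pos [ 616.3 -119.6  114.4] th 82.98 tilt 0.38 F [-0.05  0.12 -0.85] w 0.172
tool shift mm [ 165.2 -205.8    7.9] twist -15.42
```

View pics/t11.png

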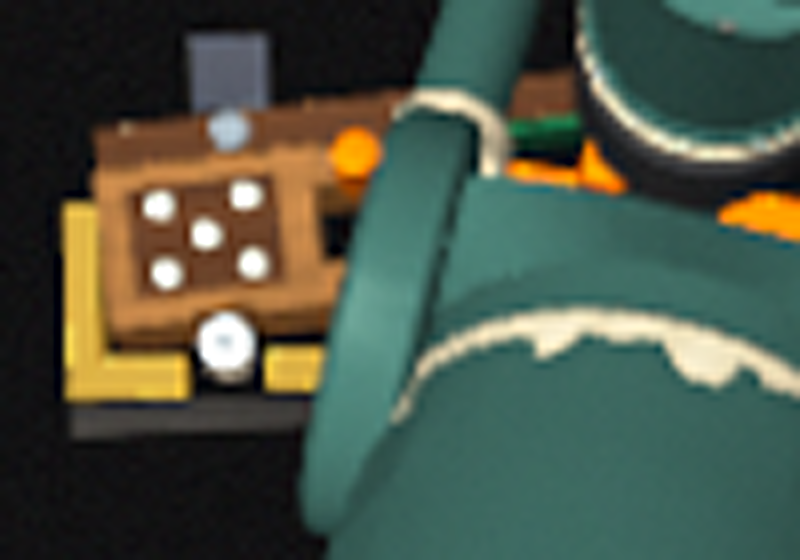

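{"op": "drive_tool", "data": {
  "steps": [
    [[12,-16,0],0],
    [[20,-27,0],0],
    [[24,-32,0],0],
    [[24,-32,0],0],
    [[24,-32,0],0],
    [[24,-32,0],0],
    [[20,-27,0],0],
    [[7,-6,0],0]
  ]
}}

```text
time: 24.3
tool_pos: [0.4243, 0.0617, 0.1084]
tcp_rot: [-2.348, -2.08, 0.007]
wrist_force: [-0.4, -1.0, -1.0]
width: 0.176
```

{"op": "drive_tool", "data": {
  "steps": [
    [[0,0,0],-5],
    [[0,0,0],-5],
    [[0,0,0],-5.4],
    [[0,0,0],0],
    [[0,0,0],0]
  ]
}}

```text
time: 24.72
tool_pos: [0.43, 0.0595, 0.1101]
tcp_rot: [-2.056, -2.375, 0.001]
wrist_force: [-0.3, -0.2, -1.2]
width: 0.176
```

Run:
```python
from h import *
to((.4328,.0596,.0290),98.4)
```

```text
t 24.72 pos [430.   59.5 110.1] th 98.22 tilt 0.05 F [-0.33 -0.23 -1.24] w 0.176
tool shift mm [-0.3  2.8 81.1] twist -0.18
```

Lowering to just above the mat (contact expected at TCP z ≈ 28.6), then in small steps.

{"op": "drive_tool", "data": {
  "steps": [
    [[0,2.8,15],-0.2],
    [[0,0,22],0],
    [[0,0,20],0],
    [[0,0,14],0],
    [[0,0,5],0],
    [[0,0,0],0],
    [[0,0,0],0]
  ]
}}

```text
time: 25.3
tool_pos: [0.4332, 0.0599, 0.0348]
tcp_rot: [-2.051, -2.38, 0.0]
wrist_force: [-0.4, 1.1, -2.0]
width: 0.178
```

Run:
```python
from h import *
to((.4328,.0596,.0290),98.4)
im=shot("scene","12"); crop(im,230,130,360,250,5,"s12")
```

```text
t 25.30 pos [433.2  59.9  34.8] th 98.50 tilt 0.02 F [-0.4   1.08 -1.97] w 0.178
tool shift mm [-0.3 -0.4  5.8] twist 0.1
```

View pics/s12.png

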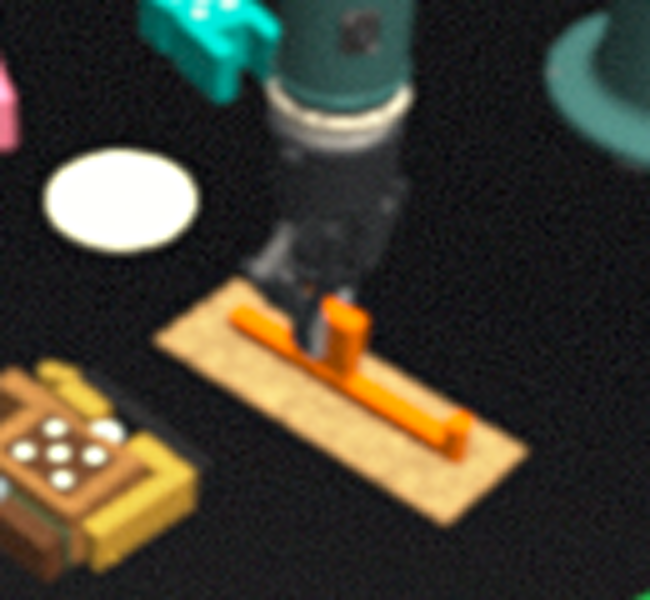

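{"op": "drive_tool", "data": {
  "steps": [
    [[0,0,2],0],
    [[0,0,2],0],
    [[0,0,1],0],
    [[0,0,0],0]
  ]
}}

```text
time: 25.68
tool_pos: [0.4331, 0.0601, 0.0299]
tcp_rot: [2.049, 2.381, 0.0]
wrist_force: [0.5, -0.5, -0.9]
width: 0.173
```

{"op": "drive_tool", "data": {
  "steps": [
    [[0,0,1],0],
    [[0,0,0.5],0],
    [[0,0,0],0]
  ]
}}

```text
time: 25.93
tool_pos: [0.4332, 0.0601, 0.0286]
tcp_rot: [2.049, 2.381, 0.0]
wrist_force: [-3.1, 0.5, 2.7]
width: 0.173
```

{"op": "drive_tool", "data": {
  "steps": [
    [[0,0,0],0],
    [[0,0,0],0],
    [[0,0,0],0],
    [[0,0,0],0],
    [[0,0,0],0],
    [[0,0,0],0],
    [[0,0,0],0]
  ],
  "jaw": 1.0
}}

```text
time: 26.52
tool_pos: [0.433, 0.06, 0.0282]
tcp_rot: [-2.049, -2.381, 0.0]
wrist_force: [-0.2, -0.4, 0.0]
width: 0.999
```

{"op": "drive_tool", "data": {
  "steps": [
    [[0,0,-10],0],
    [[0,0,-25],0],
    [[0,0,-35],0],
    [[0,0,-40],0],
    [[0,0,-40],0],
    [[-20,-20,-20],0],
    [[-20,-20,0],0]
  ]
}}

```text
time: 27.1
tool_pos: [0.4037, 0.0146, 0.2057]
tcp_rot: [2.04, 2.377, 0.012]
wrist_force: [1.4, -1.4, 0.6]
width: 0.997
```

{"op": "drive_tool", "data": {
  "steps": [
    [[-40,0,0],0],
    [[-40,0,0],0],
    [[-40,0,0],0],
    [[-40,0,0],0],
    [[-40,0,0],0],
    [[-40,0,0],0],
    [[-20,0,0],0],
    [[0,0,0],0]
  ]
}}

```text
time: 27.77
tool_pos: [0.4387, -0.2468, 0.1992]
tcp_rot: [2.052, 2.375, -0.001]
wrist_force: [-0.7, 0.2, 0.2]
width: 1.001
```

Run:
```python
from h import *
rep()
im=shot("top","13"); cv2.imwrite("pics/t13f.png",cv2.resize(im,(800,600),interpolation=cv2.INTER_CUBIC)); crop(im,175,125,305,255,4.6,"t13"); im=shot("scene","13"); cv2.imwrite("pics/s13.png",cv2.resize(im,(800,600),interpolation=cv2.INTER_CUBIC))
```

```text
t 27.77 pos [ 438.7 -246.8  199.2] th 98.34 tilt 0.15 F [-0.66  0.21  0.25] w 1.001
```

View pics/t13f.png

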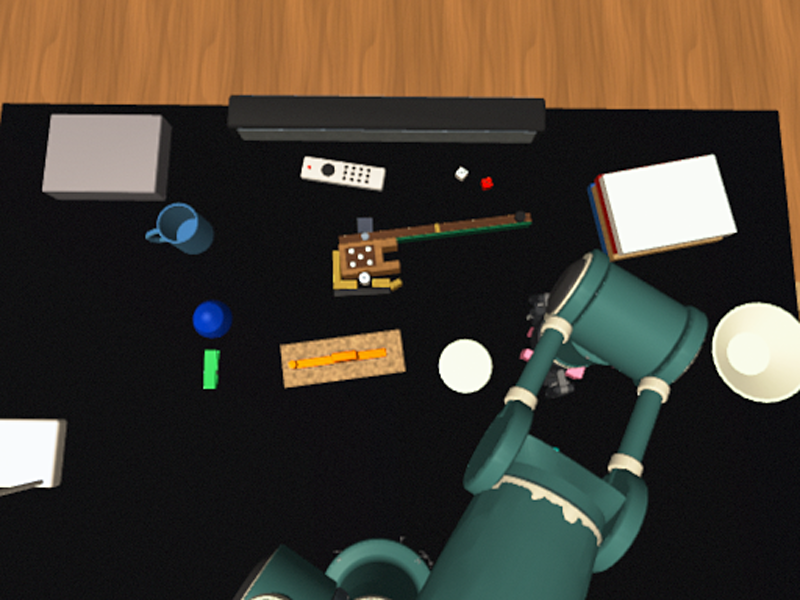

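View pics/t13.png

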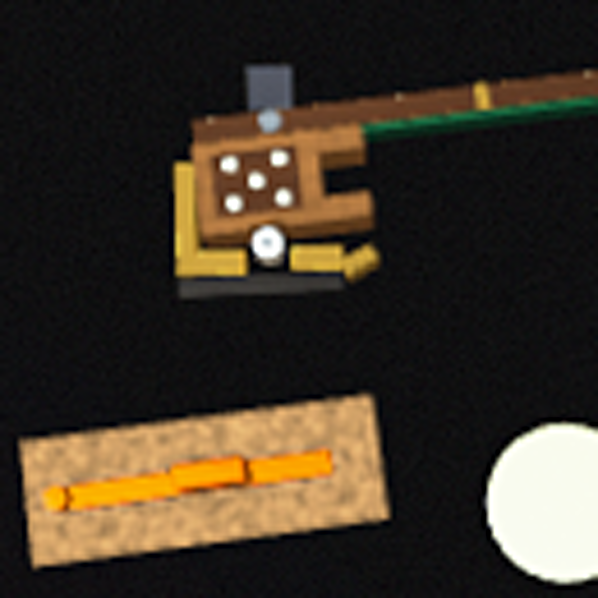

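View pics/s13.png

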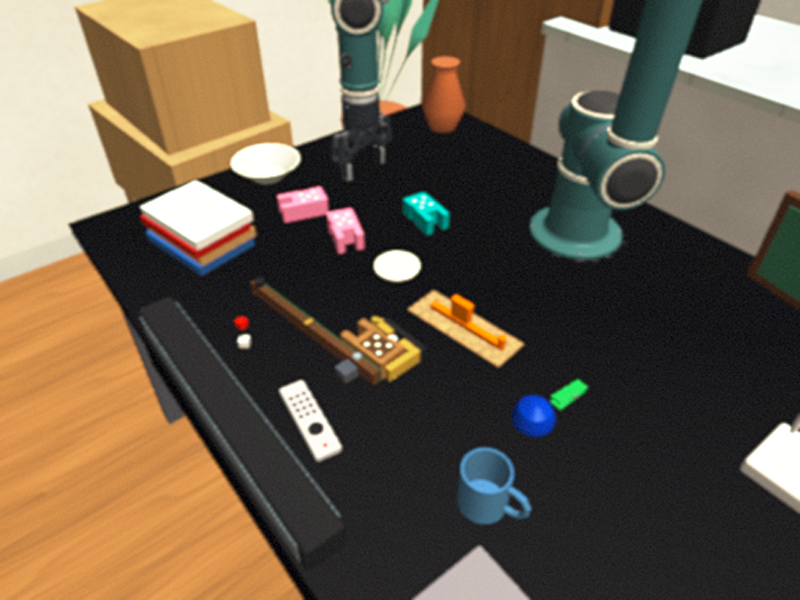

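```bash
python3 -c "
from h import *
print(bot.finish_job())"
```

```text
the job is handed in; nothing more can be done
None
```

The dice box is home against the stop of the brass bay, the stick is back on its cork mat, and the job is handed in at about 28 s of the 72 s allowed. No verdict was reported.

**To the rail:** I slid the box sideways with the stick's side until it met the felt. The wrist force was about 2.5 N while sliding and up to 9.3 N at contact. The gripper never touched the box.

**Feed:** With the nose in the pocket, I fed the box along the rail. The sideways press on it measured about 4.5–8 N at every reading from the brass band to home. The forward push was about 4–5 N before the catch roller and about 9 N past it.

**Home:** The box stopped moving at about 13 N forward push, within 1 mm of where I calculated the stop to be.

**Last checks:**
- Pictures show the box unmoved after the stick was withdrawn, with the roller out in its groove.
- The stick lies parallel to the mat's long side, wholly on it.
- The other objects look unmoved.

**Above the figures given:** The forward push peaked at 14.2 N for one reading as the box met the roller, a little over the stated 6–13 N. That is still within the bay's 25 N limit.

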